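# Gauge the slice gap of a soap slicer

### The job

Find the slice gap of the soap slicer with the three stepped gauge leaves: take the thinnest first and go up one leaf at a time, lowering each into the gap between fence and stop with its flat face against the fence, until one binds on its step instead of sinking in up to its grip. Leave that first binding leaf standing upright on its step in the gap, against the fence and about centred on it, with the other two hanging upright in the rack. Feel your way gently (never force a leaf against the slicer, 25 N at most), do not let a leaf drop, and leave the other things on the bench where they are.

Things in the scene. Friction and masses are not known exactly. Their poses are not given: they have to be found in the camera images.
- leaf_thin: the thin gauge leaf, about 0.13 kg; origin on its flat face at the grip block's underside, mid-width. Steel blade under the block, 24 wide (y), 44 long: upper 22 mm 9.6 thick, then a step, lower 22 mm (tip) 6.4 thick with rounded nose. Blade and block share one flat face on the -x side; the step is on the +x side. z up
- leaf_thin_grip (a point): centre of the thin leaf's yellow grip block: 28 (x) x 40 (y) x 50 (z); flat face 14 mm to -x. Take it from above across the 40 mm, fingertips 10 mm or more above its underside. At the start it hangs in a rack slot (which one varies), block's underside on the rack top, x along the rack's x
- leaf_thin_step (a point): point on the thin leaf's flat face at step height, mid-width: 22 mm below the block's underside, 22 mm above the nose; 14 mm to -x and 47 mm below point leaf_thin_grip; same axes
- leaf_mid: the mid gauge leaf, about 0.13 kg; origin on its flat face at the grip block's underside, mid-width. Steel blade under the block, 24 wide (y), 44 long: upper 22 mm 13.6 thick, then a step, lower 22 mm (tip) 10.4 thick with rounded nose. Blade and block share one flat face on the -x side; the step is on the +x side. z up
- leaf_mid_grip (a point): centre of the mid leaf's blue grip block: 28 (x) x 40 (y) x 50 (z); flat face 14 mm to -x. Take it from above across the 40 mm, fingertips 10 mm or more above its underside. At the start it hangs in a rack slot (which one varies), block's underside on the rack top, x along the rack's x
- leaf_mid_step (a point): point on the mid leaf's flat face at step height, mid-width: 22 mm below the block's underside, 22 mm above the nose; 14 mm to -x and 47 mm below point leaf_mid_grip; same axes
- leaf_thick: the thick gauge leaf, about 0.13 kg; origin on its flat face at the grip block's underside, mid-width. Steel blade under the block, 24 wide (y), 44 long: upper 22 mm 17.6 thick, then a step, lower 22 mm (tip) 14.4 thick with rounded nose. Blade and block share one flat face on the -x side; the step is on the +x side. z up
- leaf_thick_grip (a point): centre of the thick leaf's red grip block: 28 (x) x 40 (y) x 50 (z); flat face 14 mm to -x. Take it from above across the 40 mm, fingertips 10 mm or more above its underside. At the start it hangs in a rack slot (which one varies), block's underside on the rack top, x along the rack's x
- leaf_thick_step (a point): point on the thick leaf's flat face at step height, mid-width: 22 mm below the block's underside, 22 mm above the nose; 14 mm to -x and 47 mm below point leaf_thick_grip; same axes
- gap (a point): on the fixed slicer: middle (in y) of the fence's face, level with the stop's top (62 mm above the table). +x points from the fence (face at x = 0, top 8 mm above this point) to the stop, z up. The gap between fence and stop is 8, 12 or 16 mm wide (not told which), 30 long in y, 50 deep, open above. A leaf goes in with its flat -x face against the fence, step towards the stop
- slicer: fixed, rigid; origin under point gap on the table, same axes. White base 165 x 180 x 12, fence 10 thick x 34 wide. The thin leaf binds in the 8 mm gap, mid in 12, thick in 16: step lands on the stop's top 22 mm in, tip has 1.6 mm play. Too thin: sinks 44 mm, to its block. Too thick: does not enter. If over 2 mm off the fence a too thin leaf's step catches the stop and seems to bind
- stop_a: one of three look-alike fixed wooden stops, 30 wide, 50 high on the slicer's base, 36, 40 or 44 long (not told which); one, at random, stands opposite the fence, two are parked on the base's far side; origin at its lower far (+x) end
- stop_b: one of three look-alike fixed wooden stops, 30 wide, 50 high on the slicer's base, 36, 40 or 44 long (not told which); one, at random, stands opposite the fence, two are parked on the base's far side; origin at its lower far (+x) end
- stop_c: one of three look-alike fixed wooden stops, 30 wide, 50 high on the slicer's base, 36, 40 or 44 long (not told which); one, at random, stands opposite the fence, two are parked on the base's far side; origin at its lower far (+x) end
- rack: fixed wooden rack 150 (x) x 64 (y) x 50 high, origin at underside centre; three slots right through, 22 (x) x 28 (y), centred at x = -46, 0 and +46. A leaf hangs with its flat face 10 mm to -x of the slot's centre, mid-slot in y, its block's underside on the rack top at 50 mm
- oil_bottle: bystander: amber bottle with white cap, 64 dia x 160 high, standing; origin at underside centre
- spray_bottle: bystander: green bottle with black cap, 56 dia x 150 high, standing; origin at underside centre
- jar: bystander: clear jar with lid, 70 dia x 70 high; origin at underside centre
- beaker: bystander: open glass beaker, 80 dia x 100 high; origin at underside centre
- soap_bar: bystander: cream soap bar, 55 x 80 x 25; origin at underside centre
- soap_slice: bystander: pink soap slice, 55 x 80 x 13; origin at underside centre
- spatula: bystander: spatula lying on the table; origin on its underside

How it is judged:
By the outcome, as a careful person would: the job done as asked, in the order asked, and still so for the second after the job is handed in, with the robot touching nothing.
It also fails if it takes over 72 s, if anything falls off the work surface, if the arm or the gripper's body presses on something with over 40 N, if the wrist force passes 120 N, or if a joint passes its speed limit or range.

### The arm

A 7-joint arm with a two-finger parallel gripper is mounted at the origin on the work surface. World frame = base frame: x ahead of the robot, y to its left, z up, the work surface at z = 0. Lengths are in mm, angles in rad, forces in N, time in s.
With the tool pointing down it reaches from about 350 to 775 mm from the base axis. Payload 3.1 kg.
Tool frame: the origin (TCP) lies midway between the tips of the shut fingers; the grasp point (between the pads) lies 19 mm behind it (bot.hold_point_z is the y of the grasp point in the tool frame, in mm); y points along the fingers, x is the direction in which the jaws open and shut, and the axes are right-handed (so a half turn about y gives the same grasp; the last joint's range is limited). The gripper opens to 85 mm and grips with 20 to 120 N. Pads are 22 mm wide; open, the fingers measure 114 mm over their backs; the gripper's body (76 mm by 85 mm) begins 54 mm behind the grasp point. The pads swing forward as they close: fully open they stand 13 mm farther back than shut.
Start: joints at [-1.354, 0.311, 0.014, 1.512, -0.004, 1.319, -0.027], TCP at [140.728, 531.708, 231.304] pointing down, gripper open.
Joint ranges: [-2.7, 2.7], [-0.3, 1.91], [-1.27, 1.3], [0.12, 2.57], [-1.44, 4.58], [0.2, 2.03], [-3.05, 3.05]. Speed limits (rad/s): [2.79, 2.79, 3.14, 3.14, 3.14, 3.14, 3.14].

### API

Orientations are given as [roll, pitch, yaw] about the fixed x, y, z axes, in that order (R = Rz(yaw) Ry(pitch) Rx(roll)).
In Python, from plant import bot gives the robot as it stands.
- The arm moves only by the shell command python3 -m pendant 'ROWS' [OPENING] [FORCE]. ROWS is JSON, a list of rows, each an object with "xyz": the shift along the tool's x, y, z in cm, a list of three; "roll": the turn about the tool's y in degrees. In form: [{"xyz": [x, y, z], "roll": roll}, ...]. A call has 1 to 5 rows; each row shifts and turns the pose as measured when the row begins, along the tool's axes as they then stand; what a row does not reach is not made up. A row lasts 1/12 s, in which the tool goes at most 41.7 mm and 7.16 degrees, less where a joint would pass 70% of its speed; a pose out of reach is approached as far as the arm can. A call with a gripper value outside its range is refused whole. OPENING is the closure, from 0 (fully open) to 1 (shut), set as the call begins (- or left out, the last holds). The fingers move at their own pace and stop on an object; FORCE is the grip in N (left out, the last holds). Time passes only in rows, so rows that do not move let the fingers close. It gives the time, the measured TCP pose, the force and the opening at its end, in the units of the state.
- bot.state(): the state, without advancing time (a new reading comes with each control period).
- bot.get_image(name): name is "scene" or "top" or "wrist"; returns a dict with "image" (400x640x3 uint8, red, green, blue), "camera_matrix" (3x3 intrinsics, pixels), "origin" and "attitude" of the camera in the world; the wrist camera has in their place "T_tool_cam" (4x4, takes a point from camera to tool coordinates, whose origin is the TCP and whose axes are the tool frame's). Camera axes: x right, y down, z forward; pixel columns grow to the right and rows downward; lengths in mm; the calibration is good to about 2 mm. A picture is of the moment at which its call begins: read the wrist's pose just before it. There is no depth.
- bot.sign_off(): hands the job in, once; it reports no verdict.
The state is a dict: "time": time; "qpos": joint angles; "qvel": joint speeds; "effort": joint torques, N m; "position": TCP position; "orientation": TCP orientation; "wrist_force": force on the tool from outside, world axes, zero at the start; "moment": the same for the moment, N m; "grip_width": finger opening in mm.
Only numpy, scipy, OpenCV 4.12 (cv2) and the standard library are available. Lean on these libraries where they do the work, as an engineer would, in place of code of your own. Each camera call takes 0.05 s, during which the arm holds its last target.

## Working session

There is one attempt and no reset: what is moved stays moved. The work goes in short steps, Python scripts to look and compute and a shell command to move; the robot and the scene stay as the last step left them, time stands still between calls to the robot, and variables do not carry over. Pictures are saved under pics/ and viewed, and the job is handed in when it is done.

```bash
ls; mkdir -p pics; python3 - <<'E'
from plant import bot
import cv2,json
s=bot.state(); print({k:s[k] for k in ('time','position','orientation','wrist_force','grip_width')}, bot.hold_point_z)
for n in ('scene','top','wrist'):
    d=bot.get_image(n); cv2.imwrite(f'pics/{n}0.png',d['image'][:,:,::-1])
    print(n,{k:(v.tolist() if hasattr(v,'tolist') else v) for k,v in d.items() if k!='image'})
E
```

```text
pics
{'time': 0.0, 'position': array([140.53182287, 530.98239633, 230.21005251]), 'orientation': array([-1.57086387,  0.0023673 ,  1.31209346]), 'wrist_force': array([ 0.52013092, -0.37350482,  0.37878516]), 'grip_width': 85.45475533324517} -18.700000000000003
scene {'camera_matrix': [[456.05623005959706, 0.0, 321.81756120365253], [0.0, 456.05623005959706, 194.7418178794315], [0.0, 0.0, 1.0]], 'origin': [1306.1326332198112, 432.50148898027754, 914.046815165377], 'attitude': [-2.3871382044940597, -0.0035623873882426604, 2.126246639219397]}
top {'camera_matrix': [[446.6541717055824, 0.0, 320.78930429061785], [0.0, 446.6541717055824, 197.70065683609104], [0.0, 0.0, 1.0]], 'origin': [512.69680302106, 22.058639387516145, 1391.2969030026559], 'attitude': [-3.07212812133496, -0.006488555128811857, -1.5576530070440853]}
wrist {'camera_matrix': [[282.4002105017046, 0.0, 318.31957924181955], [0.0, 282.4002105017046, 195.0722998675544], [0.0, 0.0, 1.0]], 'T_tool_cam': [[0.9999991027500486, 0.0006238859943724224, 0.001185438889799236, 0.28133516303874284], [-0.000950052719035527, -0.2935689319614596, 0.955937434975133, -141.2473500471227], [0.0009444040059611128, -0.9559377034897576, -0.29356807583216477, 74.21839569541878], [0.0, 0.0, 0.0, 1.0]]}
```

View pics/scene0.png

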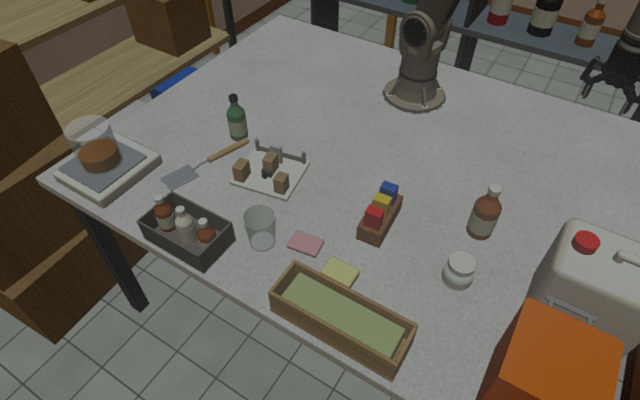

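View pics/top0.png

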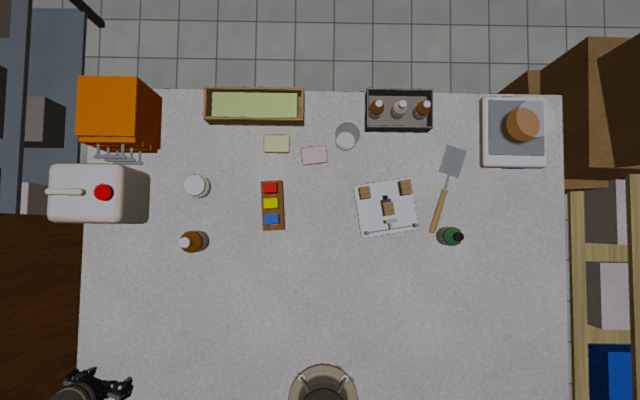

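View pics/wrist0.png

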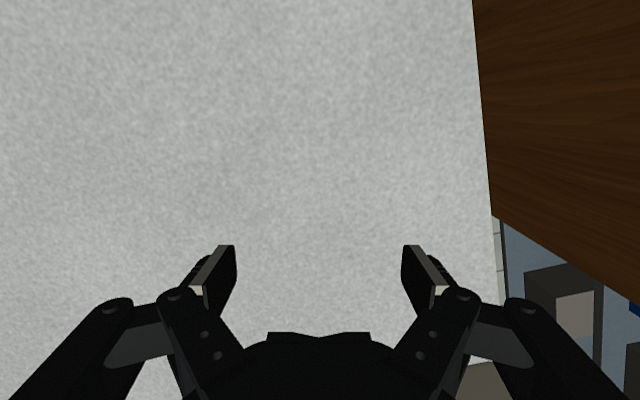

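```bash
cat > h.py <<'E'
import numpy as np,cv2
from scipy.spatial.transform import Rotation as R
from plant import bot
def rot(a): return R.from_euler('xyz',a).as_matrix()
def cam(n):
    s=bot.state(); d=bot.get_image(n); K=d['camera_matrix']
    if n=='wrist':
        T=np.array(d['T_tool_cam']); Rt=rot(s['orientation'])
        return d['image'],K,Rt@T[:3,:3],np.array(s['position'])+Rt@T[:3,3]
    return d['image'],K,rot(d['attitude']),np.array(d['origin'])
def ray(uv,K,Rc,o,z):
    d=Rc@np.linalg.inv(K)@np.array([uv[0],uv[1],1.]); return o+d*(z-o[2])/d[2]
def proj(p,K,Rc,o):
    q=K@(Rc.T@(np.array(p)-o)); return q[:2]/q[2]
E
python3 - <<'E'
from h import *
im,K,Rc,o=cam('top')
cv2.imwrite('pics/topc.png',cv2.resize(im[130:250,240:440,::-1],None,fx=4,fy=4,interpolation=cv2.INTER_CUBIC))
hsv=cv2.cvtColor(im,cv2.COLOR_RGB2HSV)[130:250,240:440]
for n,lo,hi in (('thin',(22,150,100),(35,255,255)),('mid',(100,150,80),(125,255,255)),('thick',(0,200,120),(6,255,255))):
    m=cv2.inRange(hsv,lo,hi); c=max(cv2.findContours(m,0,2)[0],key=cv2.contourArea)
    r=cv2.minAreaRect(c); uv=np.array(r[0])+[240,130]; print(n,r,ray(uv,K,Rc,o,100))
im,K,Rc,o=cam('scene')
cv2.imwrite('pics/scenec.png',cv2.resize(im[120:260,220:420,::-1],None,fx=4,fy=4,interpolation=cv2.INTER_CUBIC))
print(bot.state()['time'])
E
```

```text
thin ((30.0, 73.0), (10.0, 14.0), 90.0) [585.27730956 161.61111908 100.        ]
mid ((31.5, 88.5), (9.0, 13.0), 90.0) [540.52989231 156.34220822 100.        ]
thick ((29.549503326416016, 56.995052337646484), (9.25384521484375, 13.83101749420166), 84.2894058227539) [631.75116379 163.89470973 100.        ]
0.25
```

View pics/topc.png

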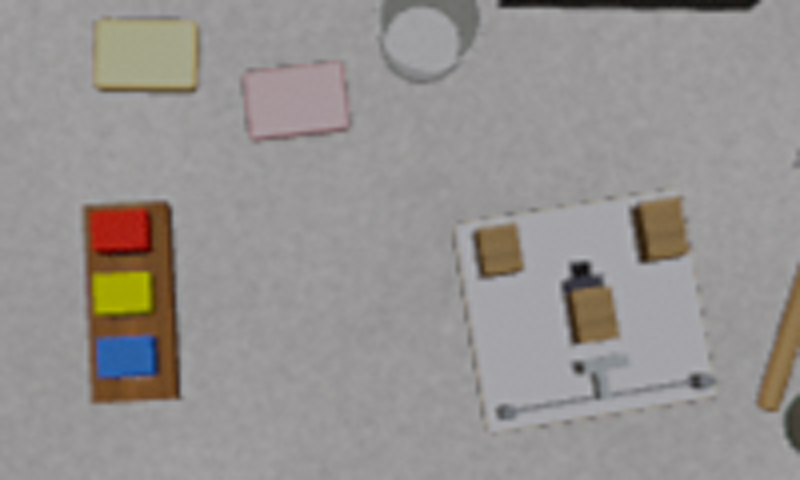

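View pics/scenec.png

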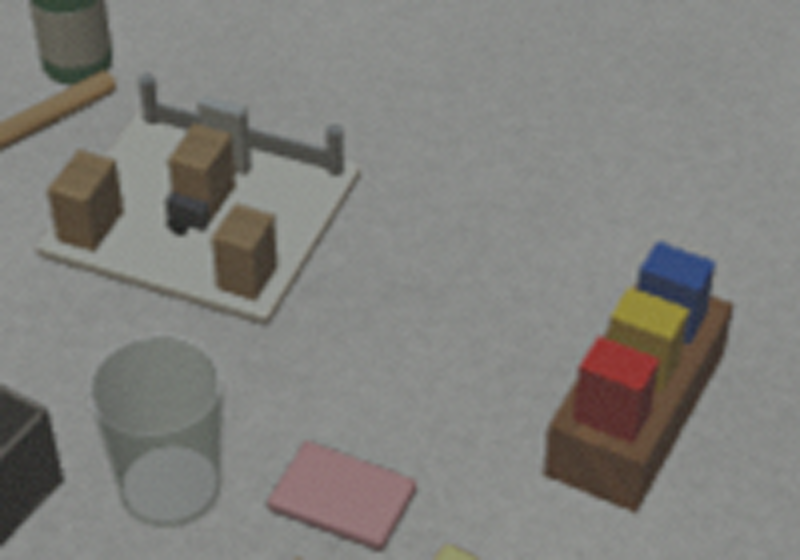

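```bash
cat >> h.py <<'E'
def go(t,yaw=None):
    """remaining shift (cm, in current tool axes), turn (deg about tool y); also shift in axes after turn"""
    s=bot.state(); Rt=rot(s['orientation']); d=np.array(t)-s['position']
    y0=np.arctan2(Rt[1,0],Rt[0,0]); yaw=y0 if yaw is None else yaw
    dy=np.degrees(yaw-y0)
    Rn=np.c_[[np.cos(yaw),np.sin(yaw),0],[0,0,-1],[-np.sin(yaw)*-1*-1*-1,-np.cos(yaw),0]]
    Rn[:,2]=np.cross(Rn[:,0],Rn[:,1])
    print('t',round(s['time'],2),'now cm',np.round(Rt.T@d/10,2),'roll',round(-dy,2),'after-turn cm',np.round(Rn.T@d/10,2))
def st():
    s=bot.state(); print('t',round(s['time'],2),'pos',np.round(s['position'],1),'rpy',np.round(s['orientation'],4),'F',np.round(s['wrist_force'],2),'M',np.round(s['moment'],2),'w',round(s['grip_width'],1))
E
python3 -m pendant '[{"xyz":[0,-0.5,0],"roll":-7},{"xyz":[0,-0.5,0],"roll":-7}]'
python3 -c "
from h import *
go([560,160,240],np.pi/2)"
```

```text
time: 0.42
position: [140.4, 530.2, 239.3]
orientation: [-1.57, 0.005, 1.564]
wrist_force: [-0.3, 0.7, 0.1]
grip_width: 85.2
t 0.42 now cm [-36.75   0.08 -42.21] roll -0.38 after-turn cm [-37.02  -0.07 -41.96]
```

```bash
R='';python3 -m pendant '[{"xyz":[-2.6,0,-3.0],"roll":0},{"xyz":[-2.6,0,-3.0],"roll":0},{"xyz":[-2.6,0,-3.0],"roll":0},{"xyz":[-2.6,0,-3.0],"roll":0},{"xyz":[-2.6,0,-3.0],"roll":0}]'
python3 -m pendant '[{"xyz":[-2.6,0,-3.0],"roll":0},{"xyz":[-2.6,0,-3.0],"roll":0},{"xyz":[-2.6,0,-3.0],"roll":0},{"xyz":[-2.6,0,-3.0],"roll":0},{"xyz":[-2.6,0,-3.0],"roll":0}]'
python3 -c "
from h import *
go([560,160,240],np.pi/2)"
```

```text
time: 0.83
position: [283.3, 405.8, 238.2]
orientation: [-1.562, -0.002, 1.597]
wrist_force: [0.2, 0.9, -0.1]
grip_width: 85.6
time: 1.25
position: [442.2, 272.5, 237.2]
orientation: [-1.563, -0.004, 1.599]
wrist_force: [1.3, 1.0, 0.3]
grip_width: 85.3
t 1.25 now cm [-11.58  -0.42 -11.46] roll 1.63 after-turn cm [-11.25  -0.28 -11.78]
```

```bash
python3 -m pendant '[{"xyz":[-2.8,0,-3.0],"roll":1.6},{"xyz":[-2.8,0,-3.0],"roll":0},{"xyz":[-2.8,0,-3.0],"roll":0},{"xyz":[-2.8,0,-2.8],"roll":0}]'
python3 -m pendant '[{"xyz":[0,0,0],"roll":0}]'
python3 - <<'E'
from h import *
st()
im,K,Rc,o=cam('wrist')
np.savez('w1.npz',im=im,K=K,Rc=Rc,o=o)
cv2.imwrite('pics/w1.png',im[:,:,::-1])
E
```

```text
time: 1.58
position: [563.1, 158.5, 235.9]
orientation: [-1.564, -0.006, 1.572]
wrist_force: [0.4, 1.1, 0.3]
grip_width: 85.4
time: 1.67
position: [568.6, 147.2, 235.3]
orientation: [-1.568, 0.003, 1.557]
wrist_force: [0.4, -1.8, -0.2]
grip_width: 85.5
t 1.67 pos [568.6 147.2 235.3] rpy [-1.5683  0.0033  1.5572] F [ 0.35 -1.84 -0.25] M [-0.14 -0.12 -0.05] w 85.5
```

View pics/w1.png

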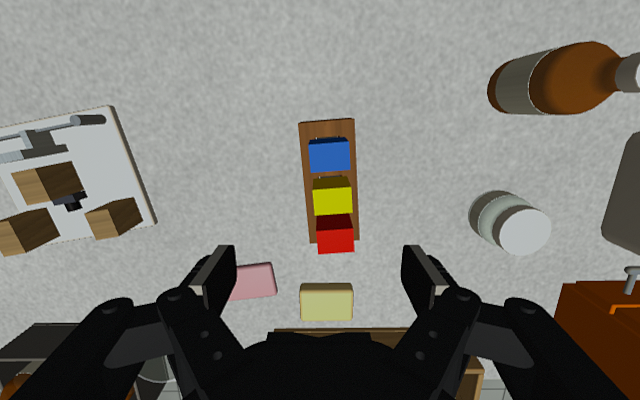

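```bash
python3 - <<'E'
from h import *
d=np.load('w1.npz'); im=d['im']
a=cv2.resize(im[105:265,280:380,::-1],None,fx=4,fy=3.7,interpolation=cv2.INTER_CUBIC)
b=cv2.resize(im[90:265,0:170,::-1],None,fx=2.3,fy=3.383,interpolation=cv2.INTER_CUBIC)
cv2.imwrite('pics/w1c.png',np.hstack([a[:592],b[:592]]))
E
```

```text
(no output)
```

View pics/w1c.png

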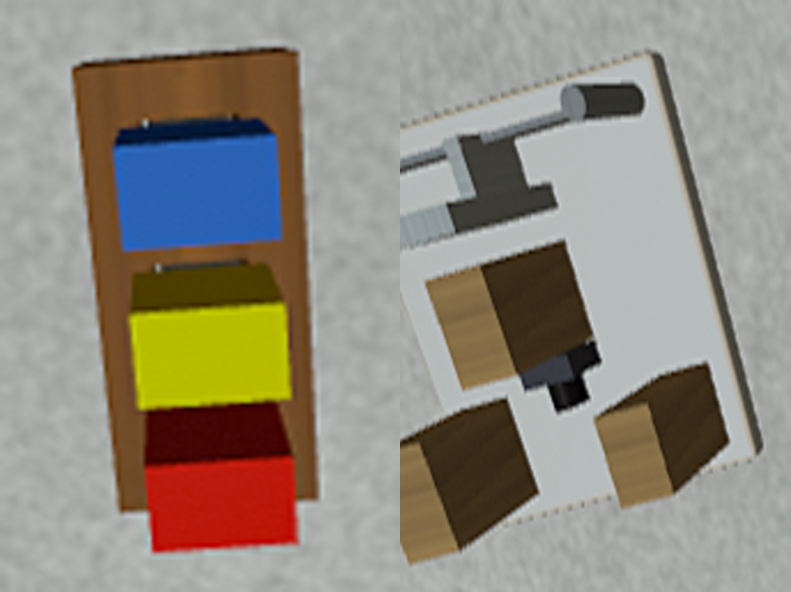

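```bash
cat >> h.py <<'E'
def tops(im,K,Rc,o,z=100,box=None):
    hsv=cv2.cvtColor(im,cv2.COLOR_RGB2HSV); out={}
    for n,lo,hi in (('thin',(22,150,150),(35,255,255)),('mid',(100,120,140),(125,255,255)),('thick',(0,200,160),(6,255,255))):
        m=cv2.inRange(hsv,lo,hi)
        if box: k=np.zeros_like(m);k[box[1]:box[3],box[0]:box[2]]=1;m*=k
        cs=cv2.findContours(m,cv2.RETR_EXTERNAL,cv2.CHAIN_APPROX_NONE)[0]
        if not cs: continue
        c=max(cs,key=cv2.contourArea)[:,0].astype(float)
        P=np.array([ray(u,K,Rc,o,z)[:2] for u in c],np.float32)
        r=cv2.minAreaRect(P); out[n]=r
        print(n,'px',np.round(c.mean(0),1),'centre',np.round(r[0],1),'size',np.round(r[1],1),'ang',round(r[2],1))
    return out
E
python3 - <<'E'
from h import *
d=np.load('w1.npz'); im,K,Rc,o=[d[k] for k in ('im','K','Rc','o')]
tops(im,K,Rc,o,100,(280,100,380,265))
def px(x,y): return (280+x/4-.4,105+y/3.7-.4)
for q in [(75,67),(297,51),(318,498),(120,510)]: print(px(*q),np.round(ray(px(*q),K,Rc,o,50),1))
E
```

```text
thin px [332.4 200.9] centre [585.8 161.3] size [27.8 39.9] ang 3.9
mid px [329.3 156.7] centre [540.  158.3] size [27.7 39.4] ang 3.5
thick px [334.9 240.8] centre [631.1 164.4] size [26.6 39.7] ang 3.9
(298.35, 122.7081081081081) [509.2 125.4  50. ]
(353.85, 118.38378378378377) [505.3 187.6  50. ]
(359.1, 239.19459459459458) [653.5 197.8  50. ]
(309.6, 242.43783783783783) [657.3 134.8  50. ]
```

```bash
python3 - <<'E'
from h import *
st()
im,K,Rc,o=cam('top')
def px(x,y): return (240+x/4-.4,130+y/4-.4)
for n,q,z in [('base L far',(458,224),12),('base R far',(683,190),12),('base R near',(715,396),12),('base L near',(489,430),12),('fence t left',(575,363),70),('fence t right',(628,355),70),('stop nl',(577,343),62),('stop nr',(618,337),62),('stop fl',(571,291),62),('stop fr',(610,285),62)]:
    print(n,np.round(ray(px(*q),K,Rc,o,z),1))
go([570,-190,240],np.radians(93.75))
E
```

```text
t 1.72 pos [566.3 151.2 235.3] rpy [-1.5654e+00 -5.0000e-04  1.5606e+00] F [ 1.04 -0.17 -1.01] M [ 0.06 -0.02  0.01] w 85.4
base L far [647.8 -88.5  12. ]
base R far [ 676.8 -263.3   12. ]
base R near [ 517.3 -287.9   12. ]
base L near [ 488.9 -113.6   12. ]
fence t left [ 540.1 -171.2   70. ]
fence t right [ 546.5 -210.4   70. ]
stop nl [ 555.2 -173.8   62. ]
stop nr [ 560.  -204.4   62. ]
stop fl [ 593.9 -169.2   62. ]
stop fr [ 598.8 -198.3   62. ]
t 1.77 now cm [-34.52  -0.61  -0.74] roll -4.04 after-turn cm [-34.48  -0.47   1.69]
```

```bash
python3 -c "
from h import *
go([605,-180,180],np.radians(99.2))"
python3 -m pendant '[{"xyz":[-3.6,0.6,0],"roll":-5},{"xyz":[-3.6,0.6,-0.5],"roll":-4.8},{"xyz":[-3.6,0.6,-1],"roll":0},{"xyz":[-3.6,0.6,-1],"roll":0},{"xyz":[-3.6,0.6,-1],"roll":0}]'
python3 -c "
from h import *
go([605,-180,180],np.radians(99.2))"
```

```text
t 1.77 now cm [-33.52   5.37  -4.28] roll -9.49 after-turn cm [-33.74   5.53   1.34]
time: 2.18
position: [618.9, 6.4, 202.7]
orientation: [-1.566, -0.025, 1.785]
wrist_force: [0.1, 0.7, -0.3]
grip_width: 85.2
t 2.18 now cm [-17.97   1.84   5.31] roll 3.08 after-turn cm [-18.18   2.27   4.35]
```

```bash

python3 -m pendant '[{"xyz":[-3.6,0.3,1],"roll":3},{"xyz":[-3.6,0.5,1],"roll":0},{"xyz":[-3.6,0.5,1],"roll":0},{"xyz":[-3.0,0.4,0.5],"roll":0},{"xyz":[-1.5,0.2,0],"roll":0}]'
python3 -m pendant '[{"xyz":[0,0,0],"roll":0},{"xyz":[0,0,0],"roll":0}]'
python3 - <<'E'
from h import *
im,K,Rc,o=cam('wrist');st()
np.savez('w2.npz',im=im,K=K,Rc=Rc,o=o)
cv2.imwrite('pics/w2.png',im[:,:,::-1])
E
```

```text
time: 2.6
position: [611.6, -148.1, 176.1]
orientation: [-1.564, -0.03, 1.743]
wrist_force: [-1.0, -0.1, -0.1]
grip_width: 85.2
time: 2.77
position: [610.2, -149.9, 175.1]
orientation: [-1.561, -0.031, 1.738]
wrist_force: [0.2, 0.0, 0.8]
grip_width: 85.6
t 2.82 pos [ 610.3 -149.4  175. ] rpy [-1.5611 -0.0307  1.7395] F [-0.19 -0.05 -0.75] M [-0.05 -0.02 -0.04] w 85.5
```

View pics/w2.png

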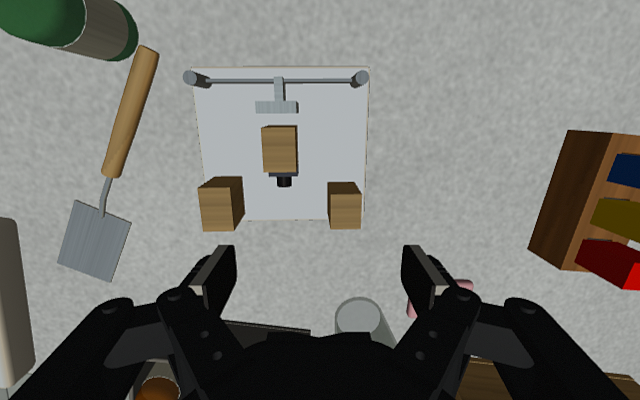

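```bash
python3 - <<'E'
from h import *
d=np.load('w2.npz'); im=d['im']
cv2.imwrite('pics/w2c.png',cv2.resize(im[60:195,180:380,::-1],None,fx=4,fy=4,interpolation=cv2.INTER_CUBIC))
E
```

```text
(no output)
```

View pics/w2c.png

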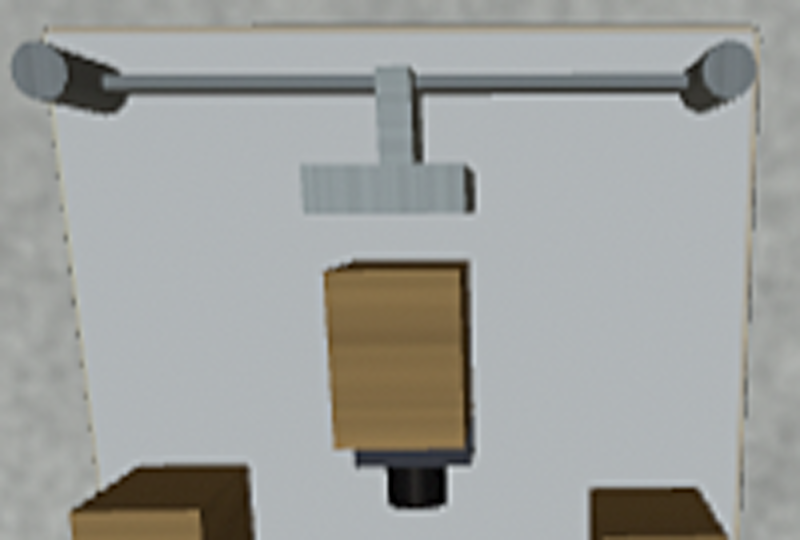

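```bash
python3 - <<'E'
from h import *
d=np.load('w2.npz'); im,K,Rc,o=[d[k] for k in ('im','K','Rc','o')]
def px(x,y): return (180+x/4-.4,60+y/4-.4)
P={}
for n,q,z in [('F bl',(300,165),70),('F br',(465,163),70),('F fr',(467,213),70),('F fl',(305,214),70),('S nl',(325,271),62),('S nr',(469,264),62),('S fr',(465,449),62),('S fl',(335,449),62),('base nl',(45,28),12),('base nr',(756,26),12)]:
    P[n]=ray(px(*q),K,Rc,o,z); print(n,np.round(P[n],1))
a=P['F fl']-P['F fr']; print('fence yaw',np.degrees(np.arctan2(a[1],a[0]))-90,np.hypot(*a[:2]))
a=P['base nl']-P['base nr']; print(np.degrees(np.arctan2(a[1],a[0])),np.hypot(*a[:2]))
a=P['S fl']-P['S nl']; print('stopL',np.degrees(np.arctan2(a[1],a[0])),np.hypot(*a[:2]))
a=P['S fr']-P['S nr']; print('stopR',np.degrees(np.arctan2(a[1],a[0])),np.hypot(*a[:2]))
E
```

```text
F bl [ 538.6 -211.9   70. ]
F br [ 532.5 -178.5   70. ]
F fr [ 542.2 -176.6   70. ]
F fl [ 548.1 -209.9   70. ]
S nl [ 559.6 -205.7   62. ]
S nr [ 552.9 -175.    62. ]
S fr [ 593.8 -169.8   62. ]
S fl [ 598.6 -199.1   62. ]
base nl [ 517.2 -287.1   12. ]
base nr [ 486.6 -114.6   12. ]
fence yaw -170.00928738059943 33.743805094437704
-79.93701041466787 175.16888465636742
stopL 9.645812803029798 39.609509337457894
stopR 7.151800059447643 41.285810176874634
```

```bash

python3 -m pendant '[{"xyz":[3.5,0,0],"roll":0},{"xyz":[3.5,0,0],"roll":0},{"xyz":[3.5,0,0],"roll":0},{"xyz":[3.5,0,0],"roll":0},{"xyz":[3.5,0,0],"roll":0}]'
python3 -m pendant '[{"xyz":[3.5,0,0],"roll":1},{"xyz":[3.5,0,0],"roll":1},{"xyz":[3.0,0,0],"roll":1},{"xyz":[2.0,0,0],"roll":1},{"xyz":[0,0,0],"roll":0}]'
python3 -c "
from h import *
st();go([585.5,161.3,150],np.radians(93.75))"
```

```text
time: 3.23
position: [579.7, 31.4, 181.2]
orientation: [-1.564, -0.029, 1.739]
wrist_force: [0.9, -0.1, 0.5]
grip_width: 85.5
time: 3.65
position: [550.3, 189.2, 188.6]
orientation: [-1.563, -0.049, 1.71]
wrist_force: [0.2, 0.7, -0.1]
grip_width: 85.0
t 3.65 pos [550.3 189.2 188.6] rpy [-1.5628 -0.0495  1.7098] F [ 0.18  0.67 -0.07] M [0.05 0.03 0.02] w 85.0
t 3.65 now cm [-3.44  3.67 -3.13] roll 4.21 after-turn cm [-3.01  3.86 -3.33]
```

```bash

python3 -m pendant '[{"xyz":[0,0,0],"roll":0},{"xyz":[0,0,0],"roll":0}]'; python3 -c "
from h import *
st();print(np.round(bot.state()['qpos'],3))"
python3 -m pendant '[{"xyz":[0,0,0],"roll":2},{"xyz":[0,0,0],"roll":2},{"xyz":[0,0,0],"roll":0}]'; python3 -c "
from h import *
st();print(np.round(bot.state()['qpos'],3))"
```

```text
time: 3.82
position: [547.3, 196.7, 189.4]
orientation: [-1.563, -0.053, 1.723]
wrist_force: [-0.6, 0.3, 0.4]
grip_width: 85.3
t 3.82 pos [547.3 196.7 189.4] rpy [-1.563  -0.0526  1.7233] F [-0.6   0.32  0.4 ] M [-0.09 -0.01 -0.03] w 85.3
[-0.529  0.404  0.263  1.5   -0.164  1.255  1.489]
time: 4.07
position: [546.8, 195.6, 189.9]
orientation: [-1.559, -0.051, 1.651]
wrist_force: [-0.0, -0.7, -0.3]
grip_width: 85.4
t 4.07 pos [546.8 195.6 189.9] rpy [-1.5594 -0.0512  1.651 ] F [-0.05 -0.71 -0.33] M [-0.12 -0.04 -0.  ] w 85.4
[-0.539  0.403  0.278  1.502 -0.169  1.256  1.422]
```

```bash

python3 -c "
from h import *
go([585.5,161.3,150],np.radians(93.75))"
python3 -m pendant '[{"xyz":[-1,0,0],"roll":0},{"xyz":[-1,0,0],"roll":0},{"xyz":[-1,0,0],"roll":0},{"xyz":[0,0,0],"roll":0}]' | grep -E 'pos|orie'
python3 -m pendant '[{"xyz":[0,0,-1],"roll":0},{"xyz":[0,0,-1],"roll":0},{"xyz":[0,0,-1],"roll":0},{"xyz":[0,0,0],"roll":0}]'| grep -E 'pos|orie'
python3 -m pendant '[{"xyz":[0,1,0],"roll":0},{"xyz":[0,1,0],"roll":0},{"xyz":[0,0,0],"roll":0}]'| grep -E 'pos|orie'

```

```text
t 4.07 now cm [-3.93  3.76 -3.63] roll 0.85 after-turn cm [-3.68  3.99 -3.64]
position: [550.1, 158.2, 188.4]
orientation: [-1.56, -0.048, 1.648]
position: [581.3, 154.0, 188.4]
orientation: [-1.56, -0.047, 1.64]
position: [580.6, 153.1, 166.6]
orientation: [-1.559, -0.047, 1.637]
```

```bash

q(){ python3 -c "
from h import *
s=bot.state();print(round(s['time'],2),np.round(s['position'],1),np.round(s['orientation'],4),np.round(s['qpos'],3))"; }
q
python3 -m pendant '[{"xyz":[2,0,0],"roll":-3},{"xyz":[2,0,0],"roll":-3},{"xyz":[0,0,0],"roll":0},{"xyz":[0,0,0],"roll":0}]' >/dev/null;q
python3 -m pendant '[{"xyz":[-2,0,0],"roll":3},{"xyz":[-2,0,0],"roll":3},{"xyz":[0,0,0],"roll":0},{"xyz":[0,0,0],"roll":0}]' >/dev/null;q
```

```text
4.98 [580.6 153.1 166.6] [-1.5589 -0.0471  1.6373] [-0.459  0.465  0.294  1.473 -0.189  1.233  1.507]
5.32 [573.7 195.9 166.5] [-1.5592 -0.0482  1.7513] [-0.503  0.475  0.258  1.453 -0.176  1.24   1.538]
5.65 [579.5 156.3 165.1] [-1.5547 -0.0477  1.6434] [-0.461  0.468  0.291  1.471 -0.19   1.235  1.509]
```

```bash

q(){ python3 -c "
from h import *
s=bot.state();print(round(s['time'],2),np.round(s['position'],1),np.round(s['orientation'],4),np.round(s['qpos'],3))"; }
python3 -m pendant '[{"xyz":[3.6,-1,0],"roll":-5},{"xyz":[3.6,-1,0],"roll":-5},{"xyz":[0,0,0],"roll":0}]' >/dev/null;q
python3 -m pendant '[{"xyz":[-3.6,0,0],"roll":0},{"xyz":[-3.6,0,0],"roll":0},{"xyz":[0,0,0],"roll":0}]' >/dev/null;q
```

```text
5.9 [572.9 221.8 188.8] [-1.5623 -0.0472  1.8124] [-0.529  0.474  0.241  1.395 -0.163  1.293  1.544]
6.15 [590.2 157.8 186.3] [-1.5658 -0.0512  1.8264] [-0.431  0.472  0.258  1.408 -0.174  1.288  1.676]
```

```bash

q(){ python3 -c "
from h import *
s=bot.state();print(round(s['time'],2),np.round(s['position'],1),np.round(s['orientation'],4),np.round(s['qpos'],3),np.round(s['qvel'],2))"; }
q
python3 -m pendant '[{"xyz":[-3.6,0,0],"roll":5}]' >/dev/null;q
python3 -m pendant '[{"xyz":[-3.6,0,0],"roll":5}]' >/dev/null;q
python3 -m pendant '[{"xyz":[-3.6,0,0],"roll":0}]' >/dev/null;q
python3 -m pendant '[{"xyz":[0,0,0],"roll":0}]' >/dev/null;q
python3 -m pendant '[{"xyz":[0,0,0],"roll":0}]' >/dev/null;q

```

```text
6.15 [590.2 157.8 186.3] [-1.5658 -0.0512  1.8264] [-0.431  0.472  0.258  1.408 -0.174  1.288  1.676] [-0.05 -0.01 -0.06 -0.02 -0.05  0.   -0.03]
6.23 [596.8 136.4 185. ] [-1.562  -0.0606  1.7489] [-0.399  0.477  0.273  1.405 -0.192  1.29   1.65 ] [ 0.53  0.08  0.44 -0.01 -0.06  0.01 -0.31]
6.32 [603.7 100.5 183.1] [-1.5578 -0.0594  1.6592] [-0.358  0.482  0.303  1.406 -0.206  1.291  1.631] [ 0.45  0.06  0.28  0.02 -0.24  0.02 -0.21]
6.4 [607.4  65.6 181. ] [-1.5587 -0.0612  1.6592] [-0.306  0.484  0.312  1.41  -0.212  1.29   1.693] [ 0.65  0.01  0.13  0.06 -0.03 -0.02  0.81]
6.48 [608.   52.7 180.8] [-1.5584 -0.0515  1.6443] [-0.298  0.484  0.322  1.412 -0.207  1.289  1.695] [-0.04  0.   -0.07 -0.02 -0.08  0.   -0.06]
6.57 [608.1  51.3 180.9] [-1.5585 -0.0522  1.6406] [-0.295  0.484  0.321  1.412 -0.207  1.289  1.694] [ 0.08 -0.    0.06  0.01  0.07 -0.01  0.01]
```

```bash

q(){ python3 -c "
from h import *
s=bot.state();print(round(s['time'],2),np.round(s['position'],1),np.round(s['orientation'],4))"; }
python3 -m pendant '[{"xyz":[4,0,0],"roll":0}]' >/dev/null;q
python3 -m pendant '[{"xyz":[3,0,0],"roll":0}]' >/dev/null;q
python3 -m pendant '[{"xyz":[2,0,0],"roll":0}]' >/dev/null;q
python3 -m pendant '[{"xyz":[1,0,0],"roll":0}]' >/dev/null;q
python3 -m pendant '[{"xyz":[0,0,0],"roll":0}]' >/dev/null;q
python3 -m pendant '[{"xyz":[-0.5,0,0],"roll":0}]' >/dev/null;q
python3 -m pendant '[{"xyz":[-1.5,0,0],"roll":0}]' >/dev/null;q
python3 -m pendant '[{"xyz":[-2.5,0,0],"roll":0}]' >/dev/null;q
python3 -m pendant '[{"xyz":[-4,0,0],"roll":0}]' >/dev/null;q
python3 -m pendant '[{"xyz":[0,0,0],"roll":0}]' >/dev/null;q
python3 -m pendant '[{"xyz":[0,0,0],"roll":0}]' >/dev/null;q

```

```text
6.65 [606.7  75.5 183. ] [-1.5589 -0.0397  1.6199]
6.73 [605.  107.9 184.4] [-1.559  -0.043   1.6182]
6.82 [603.9 129.5 185.5] [-1.5591 -0.0435  1.618 ]
6.9 [602.7 144.6 186.1] [-1.559  -0.0469  1.623 ]
6.98 [601.9 149.  186.1] [-1.5589 -0.0493  1.6289]
7.07 [601.8 146.3 185.8] [-1.5588 -0.0504  1.633 ]
7.15 [602.3 133.9 185. ] [-1.5586 -0.0522  1.638 ]
7.23 [603.6 110.7 183.6] [-1.5586 -0.0537  1.6427]
7.32 [606.3  74.  181.4] [-1.559  -0.0567  1.6498]
7.4 [606.7  58.6 181.2] [-1.5584 -0.0447  1.6338]
7.48 [606.6  55.6 181.2] [-1.5581 -0.0442  1.6288]
```

```bash

q(){ python3 -c "
from h import *
s=bot.state();print(round(s['time'],2),np.round(s['position'],1),np.round(s['orientation'],4))"; }
python3 -m pendant '[{"xyz":[4.1,0,0],"roll":0},{"xyz":[3.4,0,0],"roll":0},{"xyz":[2.5,0,0],"roll":0},{"xyz":[1.6,0,0],"roll":0},{"xyz":[0.7,0,0],"roll":0}]' >/dev/null;q
python3 -m pendant '[{"xyz":[-0.7,0,0],"roll":0},{"xyz":[-1.6,0,0],"roll":0},{"xyz":[-2.6,0,0],"roll":0},{"xyz":[-4.1,0,0],"roll":0},{"xyz":[0,0,0],"roll":0}]' >/dev/null;q
python3 -m pendant '[{"xyz":[4.1,0,0],"roll":0},{"xyz":[3.4,0,0],"roll":0},{"xyz":[2.5,0,0],"roll":0},{"xyz":[1.6,0,0],"roll":0},{"xyz":[0.7,0,0],"roll":0}]' >/dev/null;q
python3 -m pendant '[{"xyz":[-0.7,0,0],"roll":0},{"xyz":[-1.6,0,0],"roll":0},{"xyz":[-2.6,0,0],"roll":0},{"xyz":[-4.1,0,0],"roll":0},{"xyz":[0,0,0],"roll":0}]' >/dev/null;q

```

```text
7.9 [602.8 161.8 186.1] [-1.5589 -0.0304  1.5985]
8.32 [605.   64.3 182.4] [-1.558  -0.024   1.6022]
8.73 [605.9 161.4 185.3] [-1.5597 -0.0065  1.5606]
9.15 [604.4  57.7 184.2] [-1.559   0.0032  1.5567]
```

```bash

q(){ python3 -c "
from h import *
s=bot.state();print(round(s['time'],2),np.round(s['position'],1),np.round(s['orientation'],4))"; }
q
python3 -m pendant '[{"xyz":[0,0,4.1],"roll":0}]' >/dev/null;q
python3 -m pendant '[{"xyz":[0,0,2.8],"roll":0},{"xyz":[0,0,1.4],"roll":0},{"xyz":[0,0,0],"roll":0}]' >/dev/null;q
python3 -m pendant '[{"xyz":[0,0,-1.4],"roll":0},{"xyz":[0,0,-2.8],"roll":0},{"xyz":[0,0,-4],"roll":0}]' >/dev/null;q
python3 -m pendant '[{"xyz":[0,0,0],"roll":0}]' >/dev/null;q
python3 -c "
from h import *
go([585.5,161.3,150],np.radians(93.75))"
```

```text
9.15 [604.4  57.7 184.2] [-1.559   0.0032  1.5567]
9.23 [570.3  53.5 181.9] [-1.5618  0.0084  1.5484]
9.48 [520.1  38.9 180.5] [-1.5523  0.0174  1.5271]
9.73 [596.8  26.5 180.9] [-1.5476  0.0184  1.517 ]
9.82 [602.4  22.9 178.1] [-1.5506  0.0233  1.5135]
t 9.82 now cm [13.78  2.54  2.43] roll -7.03 after-turn cm [13.92  2.81  0.78]
```

```bash

q(){ python3 -c "
from h import *
s=bot.state();print(round(s['time'],2),np.round(s['position'],1),np.round(s['orientation'],4))"; }
python3 -m pendant '[{"xyz":[1,0,0],"roll":-3},{"xyz":[2,0,0],"roll":-2},{"xyz":[3,0,0],"roll":0},{"xyz":[4,0,0],"roll":0},{"xyz":[1,0,0],"roll":0}]' >/dev/null;q
python3 -m pendant '[{"xyz":[0,0,0],"roll":0}]' >/dev/null;q
python3 -m pendant '[{"xyz":[0,0,-3],"roll":0}]' >/dev/null;q
python3 -m pendant '[{"xyz":[0,0,-2],"roll":0},{"xyz":[0,0,-1],"roll":0}]' >/dev/null;q
python3 -m pendant '[{"xyz":[0,0,1],"roll":0},{"xyz":[0,0,2],"roll":0},{"xyz":[0,0,3],"roll":0}]' >/dev/null;q
python3 -m pendant '[{"xyz":[0,0,0],"roll":0}]' >/dev/null;q
python3 -c "
from h import *
go([585.5,161.3,150],np.radians(93.75))"
```

```text
10.23 [606.3 119.5 172.8] [-1.5497  0.0342  1.5791]
10.32 [606.  123.1 172.6] [-1.5496  0.0329  1.5842]
10.4 [629.3 125.6 170.6] [-1.5387  0.0311  1.5883]
10.57 [660.6 125.7 169.1] [-1.5388  0.032   1.5896]
10.82 [606.4 119.1 168.2] [-1.5448  0.0386  1.5839]
10.9 [599.3 117.4 166.5] [-1.534   0.0393  1.583 ]
t 10.9 now cm [4.47 1.52 1.27] roll -3.05 after-turn cm [4.47 1.65 1.09]
```

```bash

q(){ python3 -c "
from h import *
s=bot.state();print(round(s['time'],2),np.round(s['position'],1),np.round(s['orientation'],4))"; }
python3 -m pendant '[{"xyz":[0,-4,0],"roll":0}]' >/dev/null;q
python3 -m pendant '[{"xyz":[0,0,0],"roll":0}]' >/dev/null;q
python3 -m pendant '[{"xyz":[0,4,0],"roll":0}]' >/dev/null;q
python3 -m pendant '[{"xyz":[0,0,0],"roll":0}]' >/dev/null;q
python3 -m pendant '[{"xyz":[0,0,3],"roll":0}]' >/dev/null;q
python3 -m pendant '[{"xyz":[0,0,0],"roll":0}]' >/dev/null;q
python3 -m pendant '[{"xyz":[0,0,-1],"roll":0},{"xyz":[0,0,-1],"roll":0},{"xyz":[0,0,-1],"roll":0}]' >/dev/null;q

```

```text
10.98 [593.5 116.7 198.3] [-1.5149  0.0435  1.5819]
11.07 [597.2 116.2 206.1] [-1.5281  0.041   1.5807]
11.15 [601.7 114.6 174.6] [-1.5464  0.0375  1.58  ]
11.23 [595.9 112.3 167.9] [-1.532   0.0408  1.5786]
11.32 [570.9 110.4 169.8] [-1.5397  0.0427  1.5756]
11.4 [562.2 108.7 166.8] [-1.524   0.0441  1.5748]
11.65 [593.6 107.9 170. ] [-1.5274  0.0425  1.5745]
```

```bash

q(){ python3 -c "
from h import *
s=bot.state();print(round(s['time'],2),np.round(s['position'],1),np.round(s['orientation'],4))"; }
python3 -m pendant '[{"xyz":[0,-1,0],"roll":0},{"xyz":[0,-2,0],"roll":0},{"xyz":[0,-3,0],"roll":0},{"xyz":[0,-4.1,0],"roll":0}]' >/dev/null;q
python3 -m pendant '[{"xyz":[0,0,0],"roll":0}]' >/dev/null;q
python3 -m pendant '[{"xyz":[0,4.1,0],"roll":0}]' >/dev/null;q
python3 -m pendant '[{"xyz":[0,3,0],"roll":0},{"xyz":[0,2,0],"roll":0},{"xyz":[0,1,0],"roll":0},{"xyz":[0,0,0],"roll":0}]' >/dev/null;q

```

```text
11.98 [599.7 109.9 271.2] [-1.5189  0.0477  1.5717]
12.07 [605.  110.3 282.2] [-1.5376  0.0446  1.5714]
12.15 [611.4 109.4 253.2] [-1.5619  0.0403  1.5714]
12.48 [615.4 106.1 196.6] [-1.5725  0.0393  1.5704]
```

```bash

q(){ python3 -c "
from h import *
s=bot.state();print(round(s['time'],2),np.round(s['position'],1),np.round(s['orientation'],4))"; }
python3 -m pendant '[{"xyz":[-4.1,0,0],"roll":0},{"xyz":[-3.4,0,0],"roll":0},{"xyz":[-2.5,0,0],"roll":0},{"xyz":[-1.6,0,0],"roll":0},{"xyz":[-0.7,0,0],"roll":0}]' >/dev/null;q
python3 -m pendant '[{"xyz":[0.7,0,0],"roll":0},{"xyz":[1.6,0,0],"roll":0},{"xyz":[2.6,0,0],"roll":0},{"xyz":[4.1,0,0],"roll":0},{"xyz":[0,0,0],"roll":0}]' >/dev/null;q
python3 -m pendant '[{"xyz":[-4.1,0,0],"roll":0},{"xyz":[-3.4,0,0],"roll":0},{"xyz":[-2.5,0,0],"roll":0},{"xyz":[-1.6,0,0],"roll":0},{"xyz":[-0.7,0,0],"roll":0}]' >/dev/null;q

```

```text
12.9 [621.8 -14.8 210. ] [-1.5853  0.0359  1.5823]
13.32 [625.4  78.4 214.2] [-1.5977  0.0325  1.5737]
13.73 [630.9 -20.4 220.6] [-1.6032  0.0175  1.6142]
```

```bash

q(){ python3 -c "
from h import *
s=bot.state();print(round(s['time'],2),np.round(s['position'],1),np.round(s['orientation'],4))"; }
python3 -m pendant '[{"xyz":[0.7,0,0],"roll":0},{"xyz":[1.6,0,0],"roll":0},{"xyz":[2.6,0,0],"roll":0},{"xyz":[4.1,0,0],"roll":0},{"xyz":[0,0,0],"roll":0}]' >/dev/null;q
python3 -m pendant '[{"xyz":[0,-3.5,0],"roll":0},{"xyz":[0,-2.5,0],"roll":0},{"xyz":[0,-1.5,0],"roll":0},{"xyz":[0,-0.5,0],"roll":0}]' >/dev/null;q
python3 -m pendant '[{"xyz":[0,1,0],"roll":0},{"xyz":[0,2,0],"roll":0},{"xyz":[0,3.5,0],"roll":0},{"xyz":[0,0,0],"roll":0}]' >/dev/null;q
python3 -c "
from h import *
go([585.5,161.3,150],np.radians(93.75))"

```

```text
14.15 [627.8  81.9 221.3] [-1.607   0.0093  1.617 ]
14.48 [619.2 104.  299.6] [-1.5944e+00 -1.5000e-03  1.6461e+00]
14.82 [620.  113.7 232.1] [-1.598  -0.0076  1.6581]
t 14.82 now cm [4.98 8.17 3.25] roll 1.25 after-turn cm [4.98 8.21 3.13]
```

```bash

q(){ python3 -c "
from h import *
s=bot.state();print(round(s['time'],2),np.round(s['position'],1),np.round(s['orientation'],4))"; }
python3 -m pendant '[{"xyz":[0,-4.1,0],"roll":0},{"xyz":[0,-3,0],"roll":0},{"xyz":[0,-1.8,0],"roll":0},{"xyz":[0,-0.6,0],"roll":0}]' >/dev/null;q
python3 -m pendant '[{"xyz":[0.5,1,0.4],"roll":0},{"xyz":[1,2,0.7],"roll":0},{"xyz":[1.0,3,0.7],"roll":0},{"xyz":[1.0,4.1,0.7],"roll":0},{"xyz":[0,0,0],"roll":0}]' >/dev/null;q
python3 -c "
from h import *
go([585.5,161.3,150],np.radians(93.75))"

```

```text
15.15 [610.6 116.1 319.7] [-1.572  -0.0079  1.662 ]
15.57 [580.7 150.3 215.9] [-1.573  -0.0081  1.6605]
t 15.57 now cm [ 1.    6.6  -0.56] roll 1.39 after-turn cm [ 1.07  6.59 -0.55]
```

```bash

python3 -m pendant '[{"xyz":[0.4,0.5,-0.2],"roll":1.3},{"xyz":[0.4,1,-0.2],"roll":0},{"xyz":[0.2,1,0],"roll":0},{"xyz":[0,0.5,0],"roll":0},{"xyz":[0,0,0],"roll":0}]' >/dev/null
python3 - <<'E'
from h import *
im,K,Rc,o=cam('wrist');st()
cv2.imwrite('pics/w3.png',im[:,:,::-1]); np.savez('w3.npz',im=im,K=K,Rc=Rc,o=o)
r=tops(im,K,Rc,o,100)
go([585.5,161.3,64],np.radians(93.75))
E
```

```text
t 16.03 pos [586.9 161.8 187.5] rpy [-1.5773 -0.0077  1.6396] F [-0.46 -1.03  1.44] M [-0.05  0.   -0.  ] w 85.1
thin px [316.6 197.8] centre [585.9 161.3] size [26.8 39.7] ang 3.9
mid px [316.6 142.9] centre [539.8 158.1] size [26.9 39.4] ang 4.0
thick px [316.7 245.9] centre [630.9 164.5] size [25.9 39.4] ang 3.7
t 16.03 now cm [-0.14 12.34  0.23] roll 0.19 after-turn cm [-0.04 12.35  0.15]
```

View pics/w3.png

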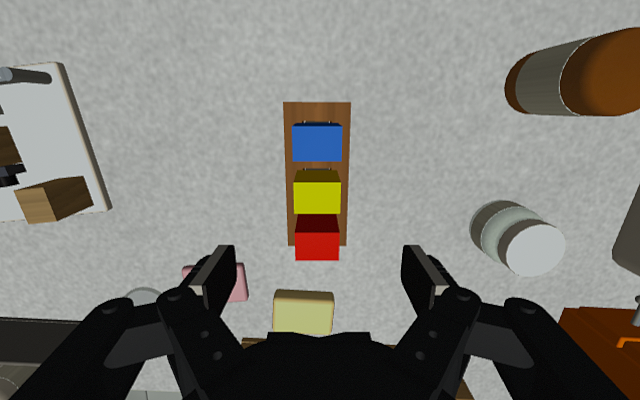

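```bash

python3 -m pendant '[{"xyz":[0,1,0],"roll":0},{"xyz":[0,2,0],"roll":0},{"xyz":[0,2.3,0],"roll":0},{"xyz":[0,2,0],"roll":0},{"xyz":[0,1,0],"roll":0}]' >/dev/null
python3 -c "
from h import *
st();go([585.9,161.3,64],np.radians(93.75))"

```

```text
t 16.45 pos [597.1 161.9 109.7] rpy [-1.5988 -0.0107  1.6377] F [-0.34 -0.14 -0.72] M [-0.03  0.09  0.02] w 85.6
t 16.45 now cm [-0.03  4.54  1.25] roll 0.09 after-turn cm [0.02 4.57 1.12]
```

```bash

python3 -m pendant '[{"xyz":[0,0,0.4],"roll":0},{"xyz":[0,0,0.4],"roll":0},{"xyz":[0,0,0],"roll":0}]' >/dev/null
python3 -c "
from h import *
st();go([585.9,161.3,64],np.radians(93.75))"

```

```text
t 16.7 pos [588.  160.  107.9] rpy [-1.5959 -0.0093  1.6365] F [ 0.08 -0.7  -1.3 ] M [-0.03  0.01 -0.04] w 85.4
t 16.7 now cm [0.1  4.39 0.31] roll 0.01 after-turn cm [0.14 4.39 0.2 ]
```

```bash

q(){ python3 -c "
from h import *
st();go([585.9,161.3,64],np.radians(93.75))"; }
python3 -m pendant '[{"xyz":[0,-4,0],"roll":0},{"xyz":[0,-2.5,0],"roll":0},{"xyz":[0,-1.2,0],"roll":0},{"xyz":[0,-0.3,0],"roll":0}]' >/dev/null;q

```

```text
t 17.03 pos [585.8 159.  193.9] rpy [-1.5982 -0.0098  1.6364] F [ 0.9  -0.05  0.36] M [0.02 0.03 0.03] w 85.3
t 17.03 now cm [ 0.1  12.99  0.33] roll 0.01 after-turn cm [ 0.23 12.99 -0.02]
```

```bash

q(){ python3 -c "
from h import *
st();go([585.9,161.3,64],np.radians(93.75))"; }
python3 -m pendant '[{"xyz":[0,0.8,0],"roll":0},{"xyz":[0,1.8,0],"roll":0},{"xyz":[0,2.8,0],"roll":0},{"xyz":[0,4,0],"roll":0},{"xyz":[0,0,0],"roll":0}]' >/dev/null;q
python3 -m pendant '[{"xyz":[0,0,0],"roll":0}]' >/dev/null;q

```

```text
t 17.45 pos [593.1 161.3 101.8] rpy [-1.6132 -0.014   1.6369] F [-1.49 -0.04 -1.74] M [-0.08  0.22 -0.01] w 85.4
t 17.45 now cm [-0.01  3.74  0.88] roll 0.04 after-turn cm [0.04 3.78 0.72]
t 17.53 pos [592.6 161.1 100.8] rpy [-1.6116 -0.0134  1.6366] F [0.21 0.23 0.58] M [-0.02 -0.07 -0.04] w 85.5
t 17.53 now cm [0.02 3.65 0.82] roll 0.02 after-turn cm [0.07 3.68 0.67]
```

```bash

q(){ python3 -c "
from h import *
st()"; }
python3 -m pendant '[{"xyz":[0,-4.1,0],"roll":0}]' >/dev/null;q
python3 -m pendant '[{"xyz":[0,-3,0],"roll":0}]' >/dev/null;q
python3 -m pendant '[{"xyz":[0,-2,0],"roll":0},{"xyz":[0,-1,0],"roll":0},{"xyz":[0,0,0],"roll":0}]' >/dev/null;q
python3 -m pendant '[{"xyz":[0,0,-4],"roll":0}]' >/dev/null;q
python3 -m pendant '[{"xyz":[0,0,-2.5],"roll":0},{"xyz":[0,0,-1],"roll":0}]' >/dev/null;q
python3 -m pendant '[{"xyz":[0,0,1],"roll":0},{"xyz":[0,0,2.5],"roll":0},{"xyz":[0,0,4],"roll":0},{"xyz":[0,0,0],"roll":0}]' >/dev/null;q

```

```text
t 17.62 pos [582.8 158.8 132. ] rpy [-1.5892 -0.0082  1.6365] F [-1.56 -0.03 -2.84] M [-0.    0.12 -0.01] w 85.3
t 17.7 pos [582.7 158.3 164.2] rpy [-1.5902 -0.0079  1.636 ] F [2.71 0.02 1.8 ] M [-0.02 -0.09 -0.06] w 85.4
t 17.95 pos [586.2 158.5 206.4] rpy [-1.6054 -0.0113  1.6358] F [ 0.44 -0.46 -0.38] M [-0.02 -0.07 -0.03] w 85.3
t 18.03 pos [615.9 160.4 206. ] rpy [-1.5907 -0.0128  1.6364] F [-0.48  0.7  -1.63] M [-0.01 -0.05  0.06] w 84.9
t 18.2 pos [653.3 162.  207.2] rpy [-1.5932 -0.0128  1.6357] F [ 0.92  0.15 -0.29] M [-0.04  0.07 -0.04] w 85.4
t 18.53 pos [574.4 153.  197.6] rpy [-1.5812 -0.0069  1.6304] F [-1.62  0.8  -2.25] M [-0.08  0.14 -0.01] w 85.4
```

```bash

q(){ python3 -c "
from h import *
st();go([585.9,161.3,64],np.radians(93.75))"; }
python3 -m pendant '[{"xyz":[0.3,1,-0.4],"roll":0},{"xyz":[0.3,1,-0.3],"roll":0},{"xyz":[0.1,1,0],"roll":0},{"xyz":[0,1,0],"roll":0},{"xyz":[0,1,0],"roll":0}]' >/dev/null;q
python3 -m pendant '[{"xyz":[0,1,0],"roll":0},{"xyz":[0,1,0],"roll":0},{"xyz":[0,1,0],"roll":0},{"xyz":[0,1,0],"roll":0}]' >/dev/null;q

```

```text
t 18.95 pos [582.9 162.4 146. ] rpy [-1.586  -0.0091  1.6313] F [-0.14 -0.91  0.08] M [-0.02  0.07 -0.02] w 85.1
t 18.95 now cm [-0.2   8.2  -0.17] roll -0.28 after-turn cm [-0.12  8.2  -0.29]
t 19.28 pos [585.3 162.7 100.6] rpy [-1.5862 -0.0078  1.631 ] F [-0.54  0.11  0.93] M [0.   0.02 0.01] w 85.6
t 19.28 now cm [-0.17  3.66  0.01] roll -0.3 after-turn cm [-0.14  3.66 -0.05]
```

```bash

q(){ python3 -c "
from h import *
st();go([585.9,161.3,64],np.radians(93.75))"; }
python3 -m pendant '[{"xyz":[-0.1,1,0],"roll":0},{"xyz":[-0.1,1,0],"roll":-0.2},{"xyz":[0,1,0],"roll":0},{"xyz":[0,0.1,0],"roll":0},{"xyz":[0,0,0],"roll":0}]' >/dev/null;q

```

```text
t 19.7 pos [584.  159.7  62.3] rpy [-1.5804 -0.0059  1.6341] F [ 0.55 -0.61  0.52] M [-0.05 -0.03  0.01] w 85.1
t 19.7 now cm [ 0.15 -0.17 -0.21] roll -0.12 after-turn cm [ 0.15 -0.17 -0.2 ]
```

```bash

q(){ python3 -c "
from h import *
st();go([585.9,161.3,64],np.radians(93.75))"; }
python3 -m pendant '[{"xyz":[0.12,-0.15,-0.15],"roll":0},{"xyz":[0,0,0],"roll":0}]' >/dev/null;q
python3 -m pendant '[{"xyz":[0,0,0],"roll":0},{"xyz":[0,0,0],"roll":0},{"xyz":[0,0,0],"roll":0},{"xyz":[0,0,0],"roll":0}]' 1 40 >/dev/null;q
python3 -m pendant '[{"xyz":[0,0,0],"roll":0},{"xyz":[0,0,0],"roll":0}]' >/dev/null;q

```

```text
t 19.87 pos [585.6 161.1  64.1] rpy [-1.5807 -0.006   1.6339] F [ 0.1   0.04 -0.38] M [-0.03  0.03 -0.  ] w 85.6
t 19.87 now cm [ 0.02  0.01 -0.03] roll -0.13 after-turn cm [ 0.02  0.01 -0.03]
t 20.2 pos [587.6 161.7  66.8] rpy [-1.5856 -0.0071  1.6345] F [-4.92 -0.02  5.61] M [-0.1   0.67 -0.03] w 39.3
t 20.2 now cm [-0.03  0.28  0.18] roll -0.1 after-turn cm [-0.03  0.28  0.17]
t 20.37 pos [587.6 161.6  67. ] rpy [-1.5858 -0.0071  1.6344] F [-0.04 -0.51 -1.68] M [ 0.    0.02 -0.01] w 39.7
t 20.37 now cm [-0.02  0.3   0.17] roll -0.11 after-turn cm [-0.02  0.3   0.17]
```

```bash

q(){ python3 -c "
from h import *
st();go([560,-191,150],np.radians(99.6))"; }
python3 -m pendant '[{"xyz":[0,-0.5,0],"roll":0},{"xyz":[0,-1,0],"roll":0},{"xyz":[0,-1,0],"roll":0},{"xyz":[0,-1.2,0],"roll":0},{"xyz":[0,-1.2,0],"roll":0}]' >/dev/null;q
python3 -m pendant '[{"xyz":[0,-1.2,0],"roll":0},{"xyz":[0,-1.2,0],"roll":0},{"xyz":[-0.5,-0.8,0],"roll":0}]' >/dev/null;q

```

```text
t 20.78 pos [585.9 160.5 116.3] rpy [-1.5826 -0.005   1.634 ] F [-0.8   0.11 -1.38] M [-0.   -0.02 -0.03] w 39.5
t 20.78 now cm [-34.9   -3.6    4.76] roll -5.98 after-turn cm [-34.22  -3.37   8.42]
t 21.03 pos [585.3 156.9 153.6] rpy [-1.5833 -0.0073  1.636 ] F [ 0.23  1.14 -1.4 ] M [0.07 0.02 0.  ] w 39.6
t 21.03 now cm [-34.56   0.05   4.79] roll -5.86 after-turn cm [-33.88   0.36   8.3 ]
```

```bash

q(){ python3 -c "
from h import *
st();go([560,-191,150],np.radians(99.6))"; }
python3 -m pendant '[{"xyz":[-1,0,0.2],"roll":0},{"xyz":[-1.8,0,0.4],"roll":-0.5},{"xyz":[-2.4,0,0.4],"roll":-0.5},{"xyz":[-2.4,0,0.4],"roll":-0.5},{"xyz":[-2.4,0,0.4],"roll":-0.5}]' >/dev/null;q
python3 -m pendant '[{"xyz":[-2.4,0,0.4],"roll":-0.5},{"xyz":[-2.4,0,0.4],"roll":-0.5},{"xyz":[-2.4,0,0.4],"roll":-0.5},{"xyz":[-2.4,0,0.4],"roll":-0.5},{"xyz":[-2.4,0,0.4],"roll":-0.5}]' >/dev/null;q

```

```text
t 21.45 pos [574.9  57.5 156.1] rpy [-1.5878 -0.012   1.6843] F [ 0.18  0.95 -2.06] M [-0.04 -0.03  0.  ] w 39.5
t 21.45 now cm [-24.52   0.24   4.3 ] roll -3.1 after-turn cm [-24.25   0.61   5.61]
t 21.87 pos [564.3 -75.5 153.3] rpy [-1.5812 -0.011   1.726 ] F [ 0.69  0.16 -1.58] M [-0.02 -0.02 -0.  ] w 39.5
t 21.87 now cm [-11.35   0.18   2.22] roll -0.7 after-turn cm [-11.32   0.33   2.36]
```

```bash

q(){ python3 -c "
from h import *
st();go([560,-191,150],np.radians(99.6))"; }
python3 -m pendant '[{"xyz":[-2.4,0,0.4],"roll":-0.4},{"xyz":[-2.4,0,0.4],"roll":0},{"xyz":[-2,0,0.4],"roll":0},{"xyz":[-1.4,0,0.4],"roll":0},{"xyz":[-0.6,0,0.2],"roll":0}]' >/dev/null;q
python3 -m pendant '[{"xyz":[0,0,0],"roll":0}]' >/dev/null;q

```

```text
t 22.28 pos [ 552.  -182.2  151. ] rpy [-1.5729 -0.0068  1.7187] F [-0.82 -0.6  -2.56] M [-0.08  0.05  0.01] w 39.3
t 22.28 now cm [-0.99  0.1  -0.66] roll -1.12 after-turn cm [-1.    0.1  -0.64]
t 22.37 pos [ 550.2 -185.6  150.9] rpy [-1.5711 -0.0056  1.7137] F [ 0.1   0.23 -1.52] M [-0.03 -0.01 -0.06] w 39.1
t 22.37 now cm [-0.68  0.08 -0.89] roll -1.41 after-turn cm [-0.7   0.09 -0.88]
```

```bash

q(){ python3 -c "
from h import *
st();go([563,-190.3,137],np.radians(99.6))"; }
python3 -m pendant '[{"xyz":[-0.2,0,-0.3],"roll":-0.7},{"xyz":[-0.2,0,-0.3],"roll":-0.7},{"xyz":[0,0,0],"roll":0},{"xyz":[0,0,0],"roll":0}]' >/dev/null;q
python3 - <<'E'
from h import *
im,K,Rc,o=cam('wrist');np.savez('w4.npz',im=im,K=K,Rc=Rc,o=o)
a=im[40:400,150:490,::-1]; cv2.imwrite('pics/w4.png',cv2.resize(a,None,fx=1.6,fy=1.6,interpolation=cv2.INTER_CUBIC))
st()
E
```

```text
t 22.7 pos [ 557.  -185.4  150.3] rpy [-1.5707 -0.0094  1.7438] F [ 0.84 -0.04 -1.98] M [-0.01 -0.01 -0.01] w 39.5
t 22.7 now cm [-0.6   1.33 -0.51] roll 0.31 after-turn cm [-0.58  1.33 -0.51]
t 22.75 pos [ 557.2 -184.9  150.3] rpy [-1.571  -0.0097  1.7444] F [ 0.32 -0.68 -1.65] M [ 0.01 -0.03  0.02] w 39.3
```

View pics/w4.png

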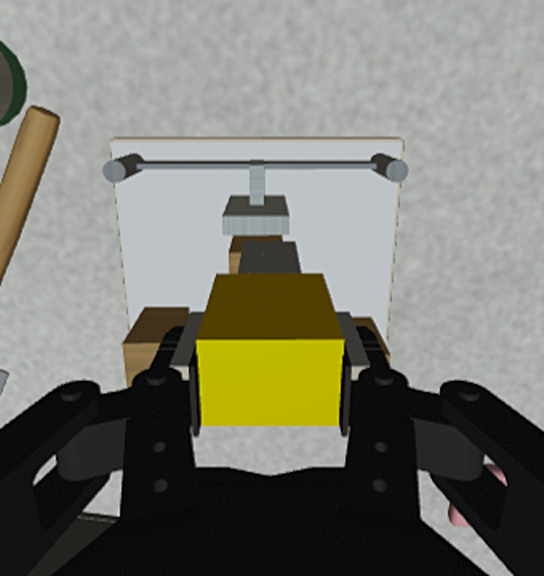

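```bash
python3 - <<'E'
from h import *
d=np.load('w4.npz'); im,K,Rc,o=[d[k] for k in ('im','K','Rc','o')]
def px(x,y): return (150+(x+.5)/1.6-.5,40+(y+.5)/1.6-.5)
ax=np.array([np.cos(np.radians(9.6)),np.sin(np.radians(9.6))]); ay=np.array([-ax[1],ax[0]])
G=np.array([545.2,-193.3])
for n,q,z in [('nose l',(240,243),89.3),('nose r',(298,242),89.3),('under l(front)',(206,312),133.3),('top near l',(196,340),183.3),('top near r',(343,339),183.3),('top far l',(199,426),183.3),('top far r',(341,426),183.3),('fence fl',(224,234),70),('fence fr',(289,234),70),('fence bl',(222,215),70),('fence br',(290,215),70)]:
    p=ray(px(*q),K,Rc,o,z); l=p[:2]-G; print(n,np.round(p,1),'slicer xy',np.round([l@ax,l@ay],1))
E
```

```text
nose l [ 544.8 -200.8   89.3] slicer xy [-1.6 -7.3]
nose r [ 539.7 -174.2   89.3] slicer xy [-2.2 19.7]
under l(front) [ 561.  -209.1  133.3] slicer xy [ 13.  -18.2]
top near l [ 545.3 -207.6  183.3] slicer xy [ -2.3 -14.1]
top near r [ 538.4 -168.9  183.3] slicer xy [-2.6 25.2]
top far l [ 572.3 -203.3  183.3] slicer xy [ 25.  -14.4]
top far r [ 565.6 -163.4  183.3] slicer xy [25.1 26.1]
fence fl [ 547.3 -209.6   70. ] slicer xy [ -0.7 -16.4]
fence fr [ 541.6 -177.1   70. ] slicer xy [-0.8 16.6]
fence bl [ 537.7 -212.    70. ] slicer xy [-10.5 -17.2]
fence br [ 531.9 -178.4   70. ] slicer xy [-10.7  16.9]
```

```bash

python3 -m pendant '[{"xyz":[-0.2,0.2,-0.2],"roll":0},{"xyz":[-0.3,0.4,-0.25],"roll":0},{"xyz":[0,0.4,-0.1],"roll":0},{"xyz":[0,0.2,0],"roll":0},{"xyz":[0,0,0],"roll":0}]' >/dev/null
cat >> h.py <<'E'
AX=np.array([np.cos(np.radians(9.6)),np.sin(np.radians(9.6))]); AY=np.array([-AX[1],AX[0]]); G=np.array([545.2,-193.3])
def sl():
    s=bot.state(); p=s['position']; l=p[:2]-G; r=s['orientation']; f=s['wrist_force']
    print('t',round(s['time'],2),'TCP slicer x',round(l@AX,1),'y',round(l@AY,1),'z',round(p[2],1),'rpy',np.round(r,4),'Fx',round(f[:2]@AX,1),'Fy',round(f[:2]@AY,1),'Fz',round(f[2],1),'w',round(s['grip_width'],1))
E
python3 -c "
from h import *
sl()"
```

```text
t 23.17 TCP slicer x 21.1 y 4.3 z 136.6 rpy [-1.5713 -0.0113  1.7501] Fx 0.1 Fy -0.3 Fz -2.1 w 39.6
```

```bash

python3 -m pendant '[{"xyz":[-0.2,0.3,0],"roll":0.4},{"xyz":[-0.15,0.4,0.1],"roll":0},{"xyz":[0,0.2,0.1],"roll":0},{"xyz":[0,0,0],"roll":0}]' >/dev/null
python3 - <<'E'
from h import *
sl()
im,K,Rc,o=cam('wrist');np.savez('w5.npz',im=im,K=K,Rc=Rc,o=o)
a=im[100:300,220:420,::-1]; cv2.imwrite('pics/w5.png',cv2.resize(a,None,fx=3,fy=3,interpolation=cv2.INTER_CUBIC))
E
```

```text
t 23.5 TCP slicer x 18.5 y 0.7 z 126.1 rpy [-1.5699 -0.0117  1.7422] Fx -0.5 Fy 0.1 Fz -1.7 w 39.7
```

View pics/w5.png

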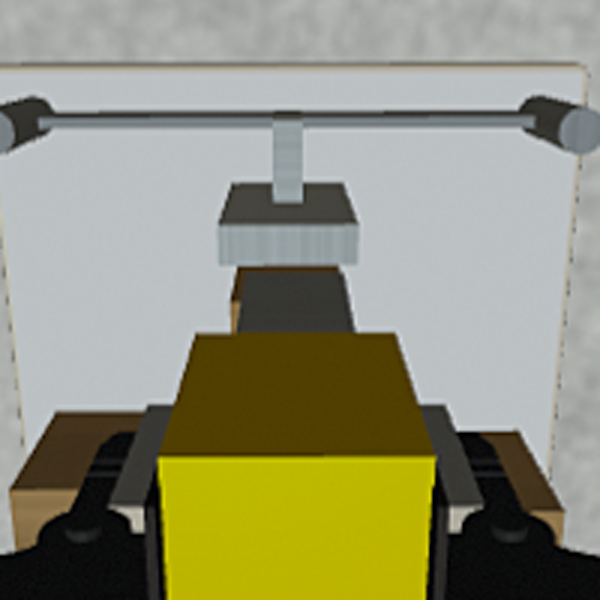

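```bash
q(){ python3 -c "
from h import *
sl()"; }
python3 -m pendant '[{"xyz":[0,0,0.15],"roll":0},{"xyz":[0,0,0.1],"roll":0}]' >/dev/null;q
python3 -m pendant '[{"xyz":[0,0,0.1],"roll":0},{"xyz":[0,0,0],"roll":0}]' >/dev/null;q

```

```text
t 23.72 TCP slicer x 16.1 y 0.5 z 126.3 rpy [-1.5705 -0.0115  1.7421] Fx 0.2 Fy -0.3 Fz -2.2 w 39.2
t 23.88 TCP slicer x 16.0 y 0.5 z 126.8 rpy [-1.5733 -0.0111  1.7422] Fx -0.8 Fy 0.0 Fz -2.1 w 39.5
```

```bash
q(){ python3 -c "
from h import *
sl()"; }
python3 -m pendant '[{"xyz":[0,0,0.15],"roll":0}]' >/dev/null;q
python3 -m pendant '[{"xyz":[0,0,0.15],"roll":0}]' >/dev/null;q
python3 -m pendant '[{"xyz":[0,0,0.15],"roll":0}]' >/dev/null;q

```

```text
t 23.97 TCP slicer x 15.5 y 0.6 z 127.1 rpy [-1.5755 -0.0106  1.7427] Fx 3.3 Fy -0.0 Fz -3.4 w 39.7
t 24.05 TCP slicer x 15.3 y 0.7 z 127.4 rpy [-1.5783 -0.0101  1.7431] Fx 3.5 Fy 0.0 Fz -4.3 w 39.4
t 24.13 TCP slicer x 15.1 y 0.8 z 127.7 rpy [-1.5812 -0.0094  1.7438] Fx 3.4 Fy 0.2 Fz -3.3 w 39.5
```

```bash
q(){ python3 -c "
from h import *
sl()"; }
python3 -m pendant '[{"xyz":[0,0.4,0.03],"roll":0},{"xyz":[0,0.4,0.03],"roll":0}]' >/dev/null;q
python3 -m pendant '[{"xyz":[0,0.4,0.03],"roll":0},{"xyz":[0,0.4,0.03],"roll":0}]' >/dev/null;q
python3 -m pendant '[{"xyz":[0,0.4,0.03],"roll":0}]' >/dev/null;q

```

```text
t 24.3 TCP slicer x 15.3 y 0.5 z 121.0 rpy [-1.5837 -0.0083  1.7442] Fx 0.9 Fy 0.8 Fz -1.4 w 39.2
t 24.47 TCP slicer x 15.2 y 0.2 z 113.0 rpy [-1.5852 -0.0076  1.7442] Fx 2.9 Fy -0.4 Fz -0.1 w 39.3
t 24.55 TCP slicer x 15.2 y 0.2 z 108.8 rpy [-1.5859 -0.0073  1.7441] Fx 1.3 Fy -0.1 Fz -1.4 w 39.7
```

```bash
q(){ python3 -c "
from h import *
sl()"; }
python3 -m pendant '[{"xyz":[0,0.3,0.03],"roll":0},{"xyz":[0,0.2,0.03],"roll":0}]' >/dev/null;q
python3 -m pendant '[{"xyz":[0,0.2,0.03],"roll":0}]' >/dev/null;q
python3 -m pendant '[{"xyz":[0,0.2,0.03],"roll":0}]' >/dev/null;q
python3 -m pendant '[{"xyz":[0,0.2,0.03],"roll":0}]' >/dev/null;q

```

```text
t 24.72 TCP slicer x 15.1 y 0.2 z 103.1 rpy [-1.5867 -0.0072  1.7442] Fx 1.9 Fy 0.3 Fz -0.5 w 39.6
t 24.8 TCP slicer x 15.1 y 0.2 z 100.9 rpy [-1.5871 -0.0071  1.7443] Fx 2.7 Fy -0.5 Fz -1.4 w 39.7
t 24.88 TCP slicer x 15.1 y 0.2 z 98.8 rpy [-1.5877 -0.0069  1.7445] Fx 2.8 Fy -0.9 Fz -0.5 w 39.2
t 24.97 TCP slicer x 15.1 y 0.2 z 96.7 rpy [-1.5882 -0.0067  1.7446] Fx 2.0 Fy 0.3 Fz 0.1 w 39.0
```

Past the step depth with no resistance; the thin leaf seems to be sinking. I'll continue to the block.

```bash
q(){ python3 -c "
from h import *
sl()"; }
python3 -m pendant '[{"xyz":[0,0.4,0.02],"roll":0},{"xyz":[0,0.4,0.02],"roll":0}]' >/dev/null;q
python3 -m pendant '[{"xyz":[0,0.3,0.02],"roll":0},{"xyz":[0,0.15,0.02],"roll":0}]' >/dev/null;q
python3 -m pendant '[{"xyz":[0,0.15,0],"roll":0}]' >/dev/null;q
python3 -m pendant '[{"xyz":[0,0.15,0],"roll":0}]' >/dev/null;q
python3 -m pendant '[{"xyz":[0,0.15,0],"roll":0}]' >/dev/null;q

```

```text
t 25.13 TCP slicer x 15.2 y 0.0 z 88.6 rpy [-1.5891 -0.0062  1.7447] Fx 3.0 Fy -0.5 Fz -0.8 w 39.1
t 25.3 TCP slicer x 15.2 y 0.2 z 83.2 rpy [-1.5896 -0.0063  1.7448] Fx 3.8 Fy 0.4 Fz -0.7 w 39.4
t 25.38 TCP slicer x 15.2 y 0.2 z 81.5 rpy [-1.5897 -0.0062  1.7448] Fx 2.0 Fy 0.2 Fz -0.0 w 39.7
t 25.47 TCP slicer x 15.2 y 0.3 z 79.8 rpy [-1.5895 -0.0063  1.7449] Fx 2.7 Fy -0.3 Fz 0.2 w 39.7
t 25.55 TCP slicer x 15.3 y 0.2 z 78.8 rpy [-1.5895 -0.0065  1.7449] Fx -0.2 Fy 1.2 Fz 11.6 w 39.5
```

```bash
q(){ python3 -c "
from h import *
sl();go([588.5,161.8,150],np.radians(93.65))"; }
python3 -m pendant '[{"xyz":[0,-0.5,-0.02],"roll":0},{"xyz":[0,-1,0],"roll":0},{"xyz":[0,-1.2,0],"roll":0},{"xyz":[0,-1.2,0],"roll":0},{"xyz":[0,-1.2,0],"roll":0}]' >/dev/null;q
python3 -m pendant '[{"xyz":[0,-1.2,-0.2],"roll":0},{"xyz":[0.5,-0.7,-0.2],"roll":0},{"xyz":[1.2,0,-0.2],"roll":0.5}]' >/dev/null;q

```

```text
t 25.97 TCP slicer x 14.8 y 3.4 z 127.1 rpy [-1.5864 -0.0114  1.7463] Fx 3.7 Fy 0.2 Fz -4.1 w 39.4
t 25.97 now cm [33.9  -1.76 -9.01] roll 6.41 after-turn cm [34.67 -2.29 -5.15]
t 26.22 TCP slicer x 15.2 y 15.8 z 150.4 rpy [-1.5792 -0.0078  1.7309] Fx 0.1 Fy -0.3 Fz -1.0 w 39.5
t 26.22 now cm [32.77  0.36 -8.43] roll 5.52 after-turn cm [33.43  0.04 -5.24]
```

```bash
q(){ python3 -c "
from h import *
st();go([588.5,161.8,140],np.radians(93.65))"; }
python3 -m pendant '[{"xyz":[1.8,0,-0.4],"roll":0.5},{"xyz":[2.4,0,-0.5],"roll":0.5},{"xyz":[2.4,0,-0.5],"roll":0.5},{"xyz":[2.4,0,-0.5],"roll":0.5},{"xyz":[2.4,0,-0.5],"roll":0.5}]' >/dev/null;q
python3 -m pendant '[{"xyz":[2.4,0,-0.5],"roll":0.5},{"xyz":[2.4,0,-0.5],"roll":0.5},{"xyz":[2.4,0,-0.4],"roll":0.5},{"xyz":[2.4,0,-0.4],"roll":0.5},{"xyz":[2.2,0,-0.4],"roll":0.5}]' >/dev/null;q

```

```text
t 26.63 pos [555.5 -64.7 152. ] rpy [-1.5605 -0.0026  1.6687] F [-0.29  0.07 -1.69] M [ 0.01 -0.09 -0.01] w 39.5
t 26.63 now cm [22.22  1.2  -5.51] roll 1.96 after-turn cm [22.39  1.2  -4.73]
t 27.05 pos [558.4  56.9 151.3] rpy [-1.5408  0.0026  1.6193] F [ 0.99  0.05 -1.64] M [ 0.06 -0.1  -0.04] w 39.8
t 27.05 now cm [10.33  0.99 -3.55] roll -0.87 after-turn cm [10.27  1.13 -3.67]
```

```bash
q(){ python3 -c "
from h import *
st();go([588.5,161.8,140],np.radians(93.65))"; }
python3 -m pendant '[{"xyz":[2.4,0,-0.7],"roll":0},{"xyz":[2.4,0,-0.7],"roll":0},{"xyz":[1.8,0,-0.7],"roll":-0.4},{"xyz":[1,0,-0.4],"roll":-0.4},{"xyz":[0.4,0,0],"roll":0}]' >/dev/null;q
python3 -m pendant '[{"xyz":[0,-1,0],"roll":0},{"xyz":[0,-2,0],"roll":0},{"xyz":[0,-3.5,0],"roll":0},{"xyz":[0,0,0],"roll":0}]' >/dev/null;q
python3 -m pendant '[{"xyz":[0,3.5,0],"roll":0},{"xyz":[0,2.2,0],"roll":0},{"xyz":[0,1,0],"roll":0},{"xyz":[0,0.2,0],"roll":0}]' >/dev/null;q

```

```text
t 27.47 pos [572.8 139.5 149.6] rpy [-1.5258  0.0136  1.6384] F [ 1.57 -6.93 -1.43] M [-1.66 -0.56  0.11] w 39.2
t 27.47 now cm [ 2.13  0.85 -1.76] roll 0.22 after-turn cm [ 2.12  0.96 -1.71]
t 27.8 pos [571.  135.9 215.5] rpy [-1.5124  0.0173  1.6319] F [ 2.28 -0.14  0.77] M [ 0.06 -0.29  0.  ] w 39.5
t 27.8 now cm [ 2.6   7.38 -2.34] roll -0.15 after-turn cm [ 2.47  7.55 -1.92]
t 28.13 pos [569.5 130.8 152.9] rpy [-1.5226  0.0124  1.6222] F [-0.14 -0.15 -1.72] M [0.04 0.01 0.  ] w 39.8
t 28.13 now cm [ 3.02  1.16 -2.12] roll -0.7 after-turn cm [ 2.98  1.29 -2.1 ]
```

```bash

python3 -m pendant '[{"xyz":[0,-2,0],"roll":0},{"xyz":[0,-2,-1],"roll":0},{"xyz":[0,-1,-0.5],"roll":0},{"xyz":[0,0,0],"roll":0}]' >/dev/null
python3 - <<'E'
from h import *
st()
im,K,Rc,o=cam('wrist');np.savez('w6.npz',im=im,K=K,Rc=Rc,o=o)
cv2.imwrite('pics/w6.png',im[:,:,::-1])
im,K,Rc,o=cam('top');cv2.imwrite('pics/t6.png',cv2.resize(im[150:250,220:420,::-1],None,fx=4,fy=4,interpolation=cv2.INTER_CUBIC))
im,K,Rc,o=cam('scene');cv2.imwrite('pics/s6.png',cv2.resize(im[100:260,300:500,::-1],None,fx=3.5,fy=3.5,interpolation=cv2.INTER_CUBIC))
E
```

```text
t 28.47 pos [584.1 129.3 204.2] rpy [-1.5145  0.0125  1.6169] F [ 1.12 -0.37 -2.14] M [-0.   -0.15  0.03] w 39.4
```

View pics/w6.png

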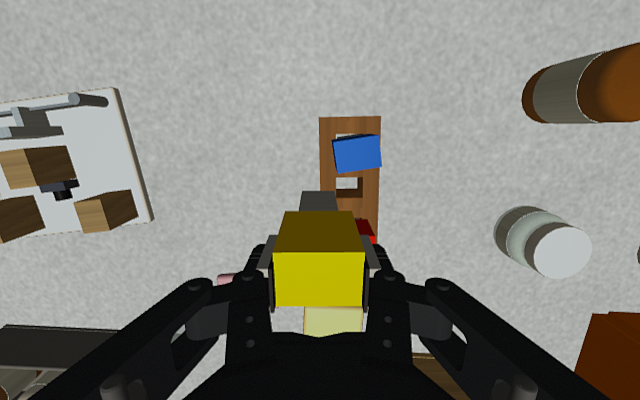

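View pics/s6.png

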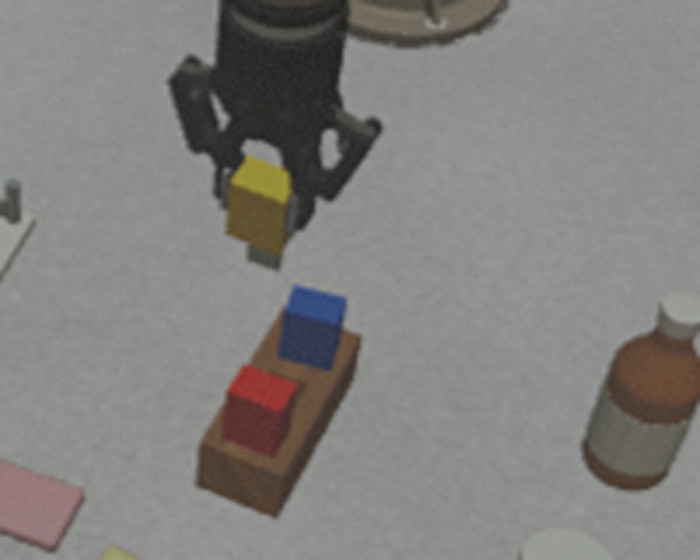

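```bash
q(){ python3 -c "
from h import *
st()"; }
python3 -m pendant '[{"xyz":[0,-1,0],"roll":0},{"xyz":[0,-2,0],"roll":0},{"xyz":[0,-3,0],"roll":0},{"xyz":[0,-4.1,0],"roll":0}]' >/dev/null;q
python3 -m pendant '[{"xyz":[0,0,0],"roll":0},{"xyz":[0,4.1,0],"roll":0},{"xyz":[0,3,0],"roll":0},{"xyz":[0,2,0],"roll":0},{"xyz":[0,1,0],"roll":0}]' >/dev/null;q
python3 - <<'E'
from h import *
d=np.load('w6.npz'); im,K,Rc,o=[d[k] for k in ('im','K','Rc','o')]
tops(im,K,Rc,o,100,(325,125,400,180))
E
```

```text
t 28.95 pos [578.7 130.3 292.9] rpy [-1.4772  0.0173  1.6175] F [ 1.97 -0.38 -1.09] M [ 0.11 -0.2   0.05] w 39.3
t 29.37 pos [578.4 129.9 205.7] rpy [-1.5085  0.0111  1.6184] F [-0.26  0.29 -1.98] M [ 0.07 -0.05 -0.  ] w 39.5
mid px [357.6 153.8] centre [540.9 160.5] size [27.8 39.6] ang 12.1
```

```bash
q(){ python3 -c "
from h import *
st();go([588.5,161.8,140],np.radians(93.65))"; }
python3 -m pendant '[{"xyz":[0.3,-1.3,-0.2],"roll":0},{"xyz":[0.4,-1.4,-0.3],"roll":0},{"xyz":[0.4,-1.4,-0.3],"roll":0},{"xyz":[0.4,-1.4,-0.3],"roll":0},{"xyz":[0.4,-1.4,-0.3],"roll":0}]' >/dev/null;q
python3 -m pendant '[{"xyz":[0.4,-1.4,0],"roll":0},{"xyz":[0,-1,0],"roll":0},{"xyz":[0,-0.5,0],"roll":0}]' >/dev/null;q
python3 -m pendant '[{"xyz":[0,4.1,0],"roll":0},{"xyz":[0,4.1,0],"roll":0},{"xyz":[0,1.5,0],"roll":0},{"xyz":[0,0.5,0],"roll":0}]' >/dev/null;q

```

```text
t 29.78 pos [587.  149.  265.2] rpy [-1.4811  0.0157  1.6165] F [-0.05  0.07 -2.58] M [ 0.   -0.12  0.06] w 39.7
t 29.78 now cm [ 1.46 12.43 -1.33] roll -1.03 after-turn cm [ 1.26 12.52 -0.24]
t 30.03 pos [589.1 155.5 296.6] rpy [-1.4815  0.0144  1.6187] F [ 0.18 -0.14 -1.24] M [-0.05 -0.13 -0.01] w 39.5
t 30.03 now cm [ 0.85 15.59 -1.37] roll -0.91 after-turn cm [ 0.63 15.66  0.02]
t 30.37 pos [583.3 154.5 197.4] rpy [-1.4947  0.0114  1.6194] F [-0.18  0.16 -1.44] M [ 0.07 -0.11 -0.02] w 39.9
t 30.37 now cm [ 0.77  5.68 -0.99] roll -0.87 after-turn cm [ 0.7   5.74 -0.56]
```

```bash
q(){ python3 -c "
from h import *
st();go([599,163.4,140],np.radians(93.75))"; }
python3 -m pendant '[{"xyz":[0.3,0.3,-0.3],"roll":-0.4},{"xyz":[0.3,0.5,-0.4],"roll":-0.4},{"xyz":[0.2,0.7,-0.4],"roll":0},{"xyz":[0,0.8,-0.2],"roll":0},{"xyz":[0,0.5,0],"roll":0}]' >/dev/null;q
python3 -m pendant '[{"xyz":[0,0,0],"roll":0}]' >/dev/null;q

```

```text
t 30.78 pos [595.8 164.2 168.2] rpy [-1.4974  0.0092  1.6352] F [ 0.11 -0.66 -1.39] M [-0.01 -0.05 -0.01] w 39.8
t 30.78 now cm [-0.08  2.79 -0.52] roll -0.06 after-turn cm [-0.1   2.82 -0.31]
t 30.87 pos [595.7 164.3 167.1] rpy [-1.4962  0.0096  1.6355] F [ 0.97  0.64 -1.89] M [ 0.02 -0.07 -0.01] w 39.8
t 30.87 now cm [-0.09  2.68 -0.53] roll -0.04 after-turn cm [-0.12  2.71 -0.32]
```

```bash

python3 -m pendant '[{"xyz":[-0.05,0.6,-0.2],"roll":0},{"xyz":[0,0.8,-0.1],"roll":0},{"xyz":[0,0.4,0],"roll":0},{"xyz":[0,0,0],"roll":0}]' >/dev/null
python3 - <<'E'
from h import *
st()
im,K,Rc,o=cam('wrist');np.savez('w7.npz',im=im,K=K,Rc=Rc,o=o)
cv2.imwrite('pics/w7.png',cv2.resize(im[80:290,220:420,::-1],None,fx=2.8,fy=2.8,interpolation=cv2.INTER_CUBIC))
E
```

```text
t 31.2 pos [598.6 163.4 148.2] rpy [-1.4984  0.0095  1.635 ] F [-0.93  0.44 -1.84] M [-0.01 -0.08  0.03] w 39.4
```

View pics/w7.png

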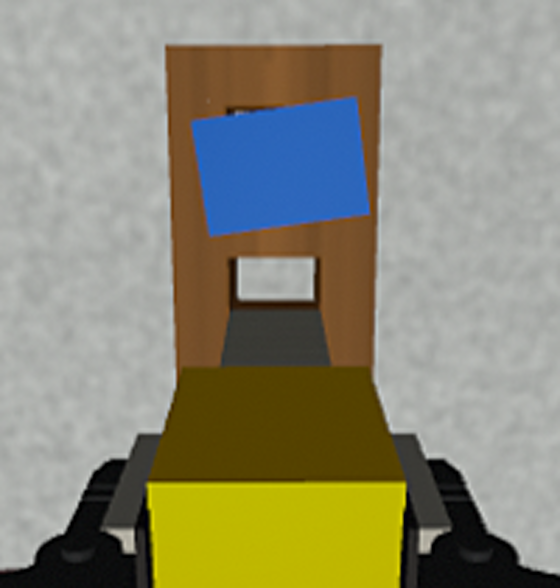

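```bash
python3 - <<'E'
from h import *
d=np.load('w7.npz'); im,K,Rc,o=[d[k] for k in ('im','K','Rc','o')]
def px(x,y): return (220+(x+.5)/2.8-.5,80+(y+.5)/2.8-.5)
a=np.radians(3.75);rx=np.array([np.cos(a),np.sin(a)]);ry=np.array([-rx[1],rx[0]])
for n,q,z in [('slot nl',(229,257),50),('slot nr',(321,257),50),('slot fl~',(230,308),50),('nose l',(229,309),87.5),('nose r',(324,309),87.5),('top nl',(148,483),181),('top nr',(406,482),181),('under l',(180,367),131),('under r',(371,367),131)]:
    p=ray(px(*q),K,Rc,o,z); l=p[:2]-[581.9,161.0]; print(n,np.round(p,1),'rack',np.round([l@rx,l@ry],1))
E
```

```text
slot nl [571.1 146.3  50. ] rack [-11.8 -13.9]
slot nr [569.2 174.9  50. ] rack [-11.8  14.7]
slot fl~ [587.2 147.5  50. ] rack [  4.4 -13.8]
nose l [579.5 149.3  87.5] rack [ -3.2 -11.5]
nose r [577.8 174.6  87.5] rack [-3.2 13.9]
top nl [587.7 143.4 181. ] rack [  4.6 -17.9]
top nr [584.8 183.1 181. ] rack [ 4.3 21.9]
under l [583.6 141.8 131. ] rack [  0.4 -19.2]
under r [580.8 182.8 131. ] rack [ 0.3 21.8]
```

```bash
q(){ python3 -c "
from h import *
st()"; }
python3 -m pendant '[{"xyz":[-0.05,0.8,0],"roll":0},{"xyz":[0,1,0],"roll":0},{"xyz":[0,1,0],"roll":0},{"xyz":[0,1,0],"roll":0},{"xyz":[0,0.8,0],"roll":0}]' >/dev/null;q

```

```text
t 31.67 pos [596.9 162.4 101. ] rpy [-1.504   0.0083  1.6348] F [-0.75  0.72 -1.62] M [ 0.03 -0.09 -0.03] w 39.6
```

```bash
q(){ python3 -c "
from h import *
st()"; }
python3 -m pendant '[{"xyz":[0,0.7,0.05],"roll":0},{"xyz":[0,0.7,0.05],"roll":0},{"xyz":[0,0.7,0.05],"roll":0}]' >/dev/null;q
python3 -m pendant '[{"xyz":[0,0.5,0.05],"roll":0},{"xyz":[0,0.2,0.03],"roll":0}]' >/dev/null;q

```

```text
t 31.92 pos [592.5 161.8  76.3] rpy [-1.5011  0.009   1.6349] F [ 0.33 -0.06 -2.02] M [ 0.03 -0.14  0.01] w 39.4
t 32.08 pos [590.8 161.5  67.6] rpy [-1.5001  0.0094  1.6349] F [-0.77 -1.12 11.25] M [-0.06  0.33  0.  ] w 39.7
```

```bash
q(){ python3 -c "
from h import *
st()"; }
python3 -m pendant '[{"xyz":[0,0.15,0],"roll":0},{"xyz":[0,0.15,0],"roll":0}]' >/dev/null;q
python3 -m pendant '[{"xyz":[0,0.15,0],"roll":0},{"xyz":[0,0.15,0],"roll":0}]' >/dev/null;q

```

```text
t 32.25 pos [590.9 161.6  67.7] rpy [-1.5008  0.0085  1.6351] F [-2.64 -0.7   4.7 ] M [-0.09  0.52  0.03] w 39.8
t 32.42 pos [590.8 161.5  67.7] rpy [-1.5017  0.0076  1.6352] F [-3.02 -1.55  6.06] M [-0.11  0.65  0.01] w 39.2
```

```bash
q(){ python3 -c "
from h import *
st()"; }
python3 -m pendant '[{"xyz":[0,-0.1,0.2],"roll":0},{"xyz":[0,0,0.3],"roll":0}]' >/dev/null;q
python3 -m pendant '[{"xyz":[0,0,0.3],"roll":0},{"xyz":[0,0,0.3],"roll":0}]' >/dev/null;q

```

```text
t 32.58 pos [589.7 161.4  69.7] rpy [-1.5111  0.0072  1.6348] F [ 5.43  0.37 -4.21] M [ 0.13 -1.61 -0.  ] w 39.4
t 32.75 pos [588.7 161.3  70.2] rpy [-1.5238  0.007   1.6344] F [ 6.97  1.57 -5.35] M [ 0.02 -1.73  0.01] w 39.6
```

```bash
q(){ python3 -c "
from h import *
st()"; }
python3 -m pendant '[{"xyz":[0,0,0.4],"roll":0},{"xyz":[0,0,0.4],"roll":0},{"xyz":[0,0,0.4],"roll":0},{"xyz":[0,0,0.4],"roll":0}]' >/dev/null;q
python3 -m pendant '[{"xyz":[0,0,0.4],"roll":0},{"xyz":[0,0,0.4],"roll":0}]' >/dev/null;q

```

```text
t 33.08 pos [584.3 160.7  71.7] rpy [-1.5526  0.0068  1.6336] F [ 8.2   0.89 -6.96] M [ 0.3  -2.2   0.04] w 39.2
t 33.25 pos [583.8 160.6  72.5] rpy [-1.5709  0.0064  1.6332] F [ 9.17  0.38 -6.77] M [ 0.25 -2.17  0.04] w 39.6
```

```bash
q(){ python3 -c "
from h import *
st()"; }
python3 -m pendant '[{"xyz":[0,0,0.3],"roll":0},{"xyz":[0,0,-0.2],"roll":0},{"xyz":[0,0.1,-0.2],"roll":0}]' >/dev/null;q
python3 -m pendant '[{"xyz":[0,0.3,0],"roll":0},{"xyz":[0,0.2,0],"roll":0}]' >/dev/null;q

```

```text
t 33.5 pos [586.  160.9  71.4] rpy [-1.5752  0.0064  1.6333] F [ 0.31 -0.3  -2.05] M [ 0.    0.   -0.02] w 39.5
t 33.67 pos [585.2 160.8  67.1] rpy [-1.5727  0.0061  1.6333] F [-2.52 -1.15 13.6 ] M [-0.11  0.74  0.01] w 39.4
```

```bash
q(){ python3 -c "
from h import *
st()"; }
python3 -m pendant '[{"xyz":[0,0,0],"roll":0},{"xyz":[0,0,0],"roll":0}]' >/dev/null;q
python3 -m pendant '[{"xyz":[0,0,0],"roll":0},{"xyz":[0,0,0],"roll":0},{"xyz":[0,-0.2,0],"roll":0},{"xyz":[0,-0.6,0],"roll":0},{"xyz":[0,-1,0],"roll":0}]' 0 >/dev/null;q

```

```text
t 33.83 pos [584.7 160.8  67.4] rpy [-1.5713  0.0058  1.6332] F [ 1.1  -0.14 -0.83] M [ 0.05 -0.12 -0.01] w 39.6
t 34.25 pos [580.9 160.5  83.1] rpy [-1.5621  0.0071  1.6334] F [ 0.06  1.   -0.19] M [ 0.05  0.   -0.02] w 85.4
```

```bash
q(){ python3 -c "
from h import *
st();go([541.5,159.0,64],np.radians(94.5))"; }
python3 -m pendant '[{"xyz":[0,-1,0.5],"roll":0},{"xyz":[0,-1,1],"roll":0},{"xyz":[-0.1,-1,1],"roll":-0.4},{"xyz":[0,-0.6,0.8],"roll":-0.4},{"xyz":[0,0,0.3],"roll":0}]' >/dev/null
python3 -m pendant '[{"xyz":[0,0,0],"roll":0}]' >/dev/null;q
python3 - <<'E'
from h import *
im,K,Rc,o=cam('wrist');np.savez('w8.npz',im=im,K=K,Rc=Rc,o=o)
cv2.imwrite('pics/w8.png',im[:,:,::-1])
tops(im,K,Rc,o,100,(200,40,440,330))
E
```

```text
t 34.75 pos [545.8 158.  128.7] rpy [-1.571   0.0045  1.6481] F [-0.33  1.04 -0.07] M [-0.01 -0.1   0.01] w 85.3
t 34.75 now cm [0.16 6.46 0.43] roll -0.07 after-turn cm [0.13 6.47 0.43]
thin px [317.9 277.9] centre [584.1 161.2] size [27.9 39.5] ang 3.4
mid px [323.1 219.3] centre [540.7 160.8] size [27.8 39.4] ang 11.7
thick px [317.3 323.7] centre [622.1 163.5] size [ 9.8 38.9] ang 4.7
```

View pics/w8.png

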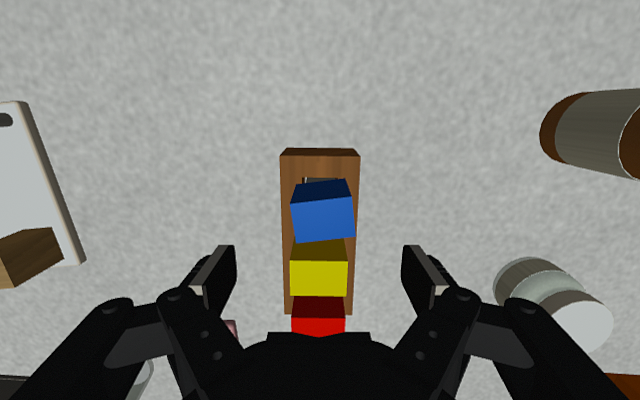

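```bash
q(){ python3 -c "
from h import *
st();go([541.7,159.8,64],np.radians(95))"; }
python3 -m pendant '[{"xyz":[0.1,0.9,0.15],"roll":0},{"xyz":[0.05,1,0.1],"roll":-0.4},{"xyz":[0,1,0.1],"roll":0},{"xyz":[0,1,0],"roll":0},{"xyz":[0,0.8,0],"roll":0}]' >/dev/null;q
python3 -m pendant '[{"xyz":[0,0.4,0],"roll":0},{"xyz":[0,0.2,0],"roll":0}]' >/dev/null;q

```

```text
t 35.22 pos [543.4 159.3  76.8] rpy [-1.5725  0.0047  1.6554] F [-0.48  0.34 -0.48] M [-0.03 -0.02  0.04] w 85.2
t 35.22 now cm [0.07 1.28 0.16] roll -0.15 after-turn cm [0.06 1.28 0.16]
t 35.38 pos [541.  158.5  66.3] rpy [-1.5659  0.0067  1.6552] F [ 0.    0.8  -0.07] M [-0.03  0.    0.01] w 85.5
t 35.38 now cm [ 0.13  0.23 -0.08] roll -0.16 after-turn cm [ 0.13  0.23 -0.08]
```

```bash
q(){ python3 -c "
from h import *
st()"; }
python3 -m pendant '[{"xyz":[0.1,0.2,-0.1],"roll":0},{"xyz":[0,0,0],"roll":0},{"xyz":[0,0,0],"roll":0},{"xyz":[0,0,0],"roll":0},{"xyz":[0,0,0],"roll":0}]' 1 40 >/dev/null;q
python3 -m pendant '[{"xyz":[0,0,0],"roll":0},{"xyz":[0,0,0],"roll":0}]' >/dev/null;q

```

```text
t 35.8 pos [542.2 159.7  63.5] rpy [-1.5653  0.0068  1.655 ] F [ 0.28 -0.27 -0.81] M [-0.01  0.03 -0.04] w 40.8
t 35.97 pos [542.3 159.7  63.7] rpy [-1.5657  0.0068  1.6551] F [ 0.23 -0.19 -2.16] M [ 0.03 -0.05  0.03] w 40.8
```

```bash
q(){ python3 -c "
from h import *
st();go([562,-190.5,146],np.radians(99.6))"; }
python3 -m pendant '[{"xyz":[0,-0.5,0],"roll":0},{"xyz":[0,-1,0],"roll":0},{"xyz":[0,-1,0],"roll":0},{"xyz":[0,-1.2,0],"roll":0},{"xyz":[0,-1.2,0],"roll":0}]' >/dev/null;q
python3 -m pendant '[{"xyz":[0,-1.2,0],"roll":0},{"xyz":[0,-1.2,0],"roll":0},{"xyz":[-0.6,-0.8,0],"roll":0},{"xyz":[-1.4,0,0],"roll":0},{"xyz":[-2,0,0],"roll":0}]' >/dev/null;q

```

```text
t 36.38 pos [540.7 159.1 114.1] rpy [-1.561   0.0087  1.6545] F [ 0.42  0.44 -2.37] M [ 0.02 -0.07  0.04] w 40.9
t 36.38 now cm [-35.04  -2.87   0.83] roll -4.8 after-turn cm [-34.83  -3.19   3.73]
t 36.8 pos [546.8 125.5 156.9] rpy [-1.5721e+00  1.2000e-03  1.6645e+00] F [ 0.48  0.47 -2.31] M [ 0.02 -0.04 -0.04] w 40.9
t 36.8 now cm [-31.6    1.13   1.45] roll -4.23 after-turn cm [-31.41   1.09   3.77]
```

```bash
q(){ python3 -c "
from h import *
st();go([562,-190.5,146],np.radians(99.6))"; }
python3 -m pendant '[{"xyz":[-2.4,0,0.1],"roll":-0.2},{"xyz":[-2.4,0,0.2],"roll":-0.3},{"xyz":[-2.4,0,0.2],"roll":-0.3},{"xyz":[-2.4,0,0.2],"roll":-0.3},{"xyz":[-2.4,0,0.2],"roll":-0.3}]' >/dev/null;q
python3 -m pendant '[{"xyz":[-2.4,0,0.2],"roll":-0.3},{"xyz":[-2.4,0,0.2],"roll":-0.3},{"xyz":[-2.4,0,0.2],"roll":-0.3},{"xyz":[-2.4,0,0.2],"roll":-0.3},{"xyz":[-2.2,0,0.2],"roll":-0.3}]' >/dev/null;q

```

```text
t 37.22 pos [551.3   1.  162.3] rpy [-1.5783 -0.      1.6956] F [-0.75  0.06 -2.44] M [ 0.01 -0.04 -0.02] w 40.8
t 37.22 now cm [-19.13   1.62   1.34] roll -2.45 after-turn cm [-19.06   1.63   2.14]
t 37.63 pos [ 555.8 -127.2  167. ] rpy [-1.5813  0.002   1.7201] F [ 0.1   0.09 -0.86] M [-0.05  0.05  0.03] w 40.6
t 37.63 now cm [-6.34  2.11  0.35] roll -1.04 after-turn cm [-6.34  2.1   0.44]
```

```bash
q(){ python3 -c "
from h import *
sl();go([562,-190.5,146],np.radians(99.6))"; }
python3 -m pendant '[{"xyz":[-1.8,0.2,0],"roll":-0.3},{"xyz":[-1.3,0.3,0],"roll":-0.3},{"xyz":[-0.8,0.4,-0.2],"roll":-0.3},{"xyz":[-0.3,0.3,-0.2],"roll":0},{"xyz":[0,0.1,0],"roll":0}]' >/dev/null;q
python3 -m pendant '[{"xyz":[0,0,0],"roll":0}]' >/dev/null;q
python3 - <<'E'
from h import *
im,K,Rc,o=cam('wrist');np.savez('w9.npz',im=im,K=K,Rc=Rc,o=o)
cv2.imwrite('pics/w9.png',cv2.resize(im[60:320,190:450,::-1],None,fx=2.3,fy=2.3,interpolation=cv2.INTER_CUBIC))
E
```

```text
t 38.05 TCP slicer x 20.6 y 7.5 z 158.0 rpy [-1.5833  0.0098  1.7223] Fx 0.5 Fy 0.8 Fz -1.3 w 40.9
t 38.05 now cm [-0.75  1.2   0.36] roll -0.92 after-turn cm [-0.75  1.2   0.35]
t 38.13 TCP slicer x 20.5 y 8.1 z 157.7 rpy [-1.5825  0.0089  1.7226] Fx 0.0 Fy 0.4 Fz -1.7 w 40.9
t 38.13 now cm [-0.81  1.17  0.34] roll -0.9 after-turn cm [-0.82  1.17  0.34]
```

View pics/w9.png

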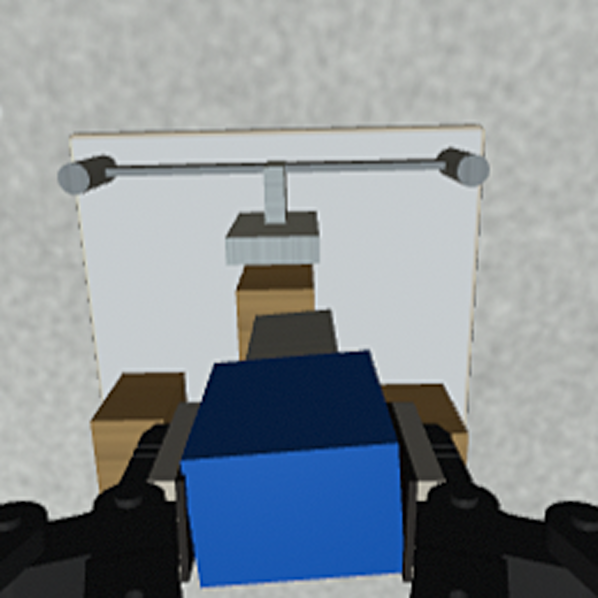

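```bash
cat > m9.py <<'E'
from h import *
def rep(f,pts,s,x0,y0):
    d=np.load(f); im,K,Rc,o=[d[k] for k in ('im','K','Rc','o')]
    for n,q,z in pts:
        p=ray((x0+(q[0]+.5)/s-.5,y0+(q[1]+.5)/s-.5),K,Rc,o,z); l=p[:2]-G; print(n,np.round(p,1),'slicer',np.round([l@AX,l@AY],1))
E
python3 - <<'E'
from m9 import *
rep('w9.npz',[('nose l',(257,317),100),('nose r',(333,311),100),('top nl',(184,461),194),('top nr',(397,443),194),('top fl',(202,586),194),('top fr',(403,573),194),('fence fl',(228,264),70),('fence fr',(319,262),70)],2.3,190,60)
E
```

```text
nose l [ 555.6 -196.   100. ] slicer [ 9.8 -4.4]
nose r [ 549.9 -172.3  100. ] slicer [ 8.1 20. ]
top nl [ 553.3 -203.6  194. ] slicer [  6.3 -11.5]
top nr [ 543.7 -166.1  194. ] slicer [ 3.  27.1]
top fl [ 580.3 -197.4  194. ] slicer [33.9 -9.9]
top fr [ 571.1 -159.4  194. ] slicer [31.2 29.1]
fence fl [ 547.4 -209.7   70. ] slicer [ -0.5 -16.5]
fence fr [ 541.7 -177.4   70. ] slicer [-0.8 16.3]
```

```bash
q(){ python3 -c "
from h import *
sl();go([562,-190.5,146],np.radians(95.3))"; }
python3 -m pendant '[{"xyz":[0,0,-3],"roll":0},{"xyz":[0,0,-1.6],"roll":0},{"xyz":[-0.2,0,-0.6],"roll":1}]' >/dev/null;q
python3 -m pendant '[{"xyz":[-0.3,0,1],"roll":1},{"xyz":[-0.2,0,2],"roll":1},{"xyz":[0,0,2.4],"roll":0},{"xyz":[0,0,0],"roll":0},{"xyz":[0,0,0],"roll":0}]' >/dev/null;q

```

```text
t 38.43 TCP slicer x 70.1 y 11.1 z 156.3 rpy [-1.5753e+00  1.3000e-03  1.7069e+00] Fx 1.0 Fy -0.5 Fz -2.3 w 41.2
t 38.43 now cm [-1.28  1.01  5.27] roll 2.5 after-turn cm [-1.51  1.03  5.2 ]
t 38.85 TCP slicer x 14.4 y 14.9 z 154.3 rpy [-1.5723 -0.0024  1.6765] Fx 0.5 Fy 1.2 Fz -1.2 w 40.9
t 38.85 now cm [-1.48  0.83 -0.35] roll 0.76 after-turn cm [-1.47  0.83 -0.37]
```

```bash
q(){ python3 -c "
from h import *
sl()"; }
python3 -m pendant '[{"xyz":[-0.4,0.2,-0.05],"roll":0.4},{"xyz":[-0.6,0.4,-0.1],"roll":0.3},{"xyz":[-0.35,0.6,-0.05],"roll":0},{"xyz":[0,0.6,0],"roll":0},{"xyz":[0,0.2,0],"roll":0}]' >/dev/null;q
python3 -m pendant '[{"xyz":[0,0,0],"roll":0}]' >/dev/null;q
python3 - <<'E'
from h import *
im,K,Rc,o=cam('wrist');np.savez('w10.npz',im=im,K=K,Rc=Rc,o=o)
cv2.imwrite('pics/w10.png',cv2.resize(im[60:320,190:450,::-1],None,fx=2.3,fy=2.3,interpolation=cv2.INTER_CUBIC))
E
```

```text
t 39.27 TCP slicer x 16.7 y -0.1 z 134.1 rpy [-1.5755e+00 -1.4000e-03  1.6634e+00] Fx -0.0 Fy 0.7 Fz -1.7 w 41.0
t 39.35 TCP slicer x 16.5 y -0.1 z 132.9 rpy [-1.5738 -0.0019  1.6632] Fx -0.1 Fy 0.6 Fz -1.9 w 41.0
```

View pics/w10.png

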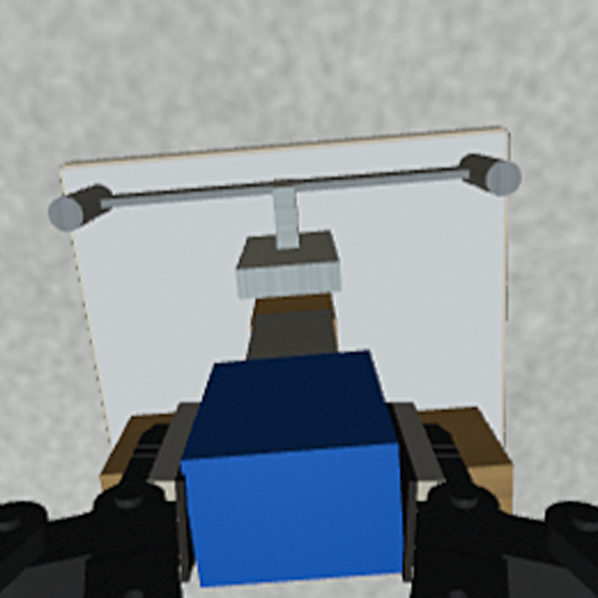

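```bash
python3 - <<'E'
from m9 import *
rep('w10.npz',[('nose l',(257,314),75.2),('nose r',(333,308),75.2),('top nl',(184,461),169.2),('top nr',(397,443),169.2),('fence fl',(239,297),70),('fence fr',(340,291),70)],2.3,190,60)
E
```

```text
nose l [ 550.7 -203.8   75.2] slicer [  3.7 -11.2]
nose r [ 546.4 -179.7   75.2] slicer [ 3.5 13.2]
top nl [ 549.8 -212.   169.2] slicer [  1.4 -19.2]
top nr [ 542.6 -174.   169.2] slicer [ 0.7 19.5]
fence fl [ 547.1 -210.2   70. ] slicer [ -1. -17.]
fence fr [ 542.  -177.6   70. ] slicer [-0.5 16. ]
```

```bash
q(){ python3 -c "
from h import *
sl()"; }
python3 -m pendant '[{"xyz":[-0.1,0.3,0],"roll":0},{"xyz":[0,0.4,0.05],"roll":0},{"xyz":[0,0.15,0.1],"roll":0},{"xyz":[0,0,0.1],"roll":0}]' >/dev/null;q
python3 -m pendant '[{"xyz":[0,0,0.1],"roll":0}]' >/dev/null;q
python3 -m pendant '[{"xyz":[0,0,0.1],"roll":0}]' >/dev/null;q

```

```text
t 39.73 TCP slicer x 14.6 y -0.3 z 123.4 rpy [-1.5739 -0.0022  1.6647] Fx 0.3 Fy 0.4 Fz -1.4 w 40.7
t 39.82 TCP slicer x 13.5 y -0.0 z 123.2 rpy [-1.5737 -0.0023  1.6649] Fx 0.6 Fy 0.8 Fz -1.8 w 40.6
t 39.9 TCP slicer x 13.1 y 0.1 z 123.5 rpy [-1.5753 -0.0022  1.6651] Fx 1.6 Fy -0.1 Fz -1.0 w 40.8
```

```bash
q(){ python3 -c "
from h import *
sl()"; }
python3 -m pendant '[{"xyz":[-0.15,0,-0.05],"roll":0},{"xyz":[-0.05,0,0.05],"roll":0}]' >/dev/null;q
python3 -m pendant '[{"xyz":[0,0,0.1],"roll":0}]' >/dev/null;q
python3 -m pendant '[{"xyz":[0,0,0.1],"roll":0}]' >/dev/null;q

```

```text
t 40.07 TCP slicer x 13.2 y -1.7 z 124.0 rpy [-1.5763 -0.0022  1.6656] Fx -0.3 Fy -0.7 Fz -1.1 w 40.6
t 40.15 TCP slicer x 12.7 y -1.8 z 124.2 rpy [-1.5775 -0.0021  1.6657] Fx 1.7 Fy 0.2 Fz -1.5 w 41.1
t 40.23 TCP slicer x 12.4 y -1.7 z 124.6 rpy [-1.5792 -0.0019  1.6658] Fx 1.0 Fy 0.4 Fz -3.1 w 40.9
```

```bash
q(){ python3 -c "
from h import *
sl()"; }
python3 -m pendant '[{"xyz":[0,0.3,0.02],"roll":0}]' >/dev/null;q
python3 -m pendant '[{"xyz":[0,0.3,0.02],"roll":0}]' >/dev/null;q
python3 -m pendant '[{"xyz":[0,0.3,0.03],"roll":0}]' >/dev/null;q
python3 -m pendant '[{"xyz":[0,0.3,0.03],"roll":0}]' >/dev/null;q

```

```text
t 40.32 TCP slicer x 13.1 y -2.2 z 122.6 rpy [-1.5820e+00 -1.0000e-03  1.6657e+00] Fx 2.0 Fy 0.1 Fz 0.1 w 40.9
t 40.4 TCP slicer x 13.4 y -2.3 z 119.9 rpy [-1.5831e+00 -7.0000e-04  1.6659e+00] Fx 0.6 Fy 0.2 Fz -2.4 w 40.8
t 40.48 TCP slicer x 13.4 y -2.3 z 116.9 rpy [-1.5839e+00 -4.0000e-04  1.6661e+00] Fx -0.0 Fy -0.4 Fz -1.2 w 40.8
t 40.57 TCP slicer x 13.4 y -2.4 z 113.7 rpy [-1.5845e+00 -2.0000e-04  1.6661e+00] Fx 2.2 Fy -0.1 Fz -1.4 w 40.6
```

```bash
q(){ python3 -c "
from h import *
sl()"; }
python3 -m pendant '[{"xyz":[0,0.4,0.03],"roll":0},{"xyz":[0,0.4,0.03],"roll":0}]' >/dev/null;q
python3 -m pendant '[{"xyz":[0,0.3,0.03],"roll":0}]' >/dev/null;q
python3 -m pendant '[{"xyz":[0,0.15,0.03],"roll":0}]' >/dev/null;q
python3 -m pendant '[{"xyz":[0,0.15,0.03],"roll":0}]' >/dev/null;q

```

```text
t 40.73 TCP slicer x 13.5 y -2.5 z 105.3 rpy [-1.5861e+00  2.0000e-04  1.6662e+00] Fx 1.3 Fy 0.6 Fz -0.5 w 40.9
t 40.82 TCP slicer x 13.6 y -2.4 z 101.8 rpy [-1.5866e+00  2.0000e-04  1.6663e+00] Fx 2.9 Fy 0.2 Fz -0.4 w 41.2
t 40.9 TCP slicer x 13.6 y -2.2 z 99.8 rpy [-1.5870e+00  2.0000e-04  1.6665e+00] Fx 1.8 Fy -0.6 Fz -0.5 w 41.0
t 40.98 TCP slicer x 13.6 y -2.2 z 98.1 rpy [-1.5875e+00  3.0000e-04  1.6666e+00] Fx 2.0 Fy 0.0 Fz -0.6 w 41.0
```

```bash
q(){ python3 -c "
from h import *
sl()"; }
python3 -m pendant '[{"xyz":[0,0.15,0.02],"roll":0}]' >/dev/null;q
python3 -m pendant '[{"xyz":[0,0.15,0.02],"roll":0}]' >/dev/null;q
python3 -m pendant '[{"xyz":[0,0.15,0.02],"roll":0}]' >/dev/null;q

```

```text
t 41.07 TCP slicer x 13.8 y -2.3 z 96.9 rpy [-1.5883e+00  4.0000e-04  1.6667e+00] Fx 0.9 Fy 0.8 Fz 8.6 w 41.4
t 41.15 TCP slicer x 14.0 y -2.4 z 96.8 rpy [-1.5892e+00  3.0000e-04  1.6670e+00] Fx -1.1 Fy 2.5 Fz 11.2 w 40.7
t 41.23 TCP slicer x 14.0 y -2.4 z 96.9 rpy [-1.5899e+00 -1.0000e-04  1.6671e+00] Fx -0.8 Fy 1.5 Fz 7.5 w 41.1
```

```bash
q(){ python3 -c "
from h import *
sl()"; }
python3 -m pendant '[{"xyz":[0,-0.1,-0.1],"roll":0}]' >/dev/null;q
python3 -m pendant '[{"xyz":[0,0,-0.15],"roll":0}]' >/dev/null;q
python3 -m pendant '[{"xyz":[0,0,-0.15],"roll":0}]' >/dev/null;q

```

```text
t 41.32 TCP slicer x 13.9 y -2.3 z 98.0 rpy [-1.5881e+00 -6.0000e-04  1.6670e+00] Fx -0.0 Fy -0.3 Fz -2.3 w 40.7
t 41.4 TCP slicer x 14.5 y -2.6 z 98.0 rpy [-1.5864e+00 -6.0000e-04  1.6666e+00] Fx 0.6 Fy -0.3 Fz -1.2 w 40.6
t 41.48 TCP slicer x 14.9 y -2.7 z 97.4 rpy [-1.5841e+00 -1.0000e-03  1.6662e+00] Fx -0.6 Fy 0.3 Fz -2.0 w 41.0
```

```bash
q(){ python3 -c "
from h import *
sl()"; }
python3 -m pendant '[{"xyz":[0,0,-0.2],"roll":0},{"xyz":[0,0,-0.2],"roll":0}]' >/dev/null;q
python3 -m pendant '[{"xyz":[0,0,-0.2],"roll":0},{"xyz":[0,0,-0.2],"roll":0}]' >/dev/null;q

```

```text
t 41.65 TCP slicer x 15.9 y -3.0 z 97.0 rpy [-1.5772 -0.0022  1.6652] Fx -4.4 Fy 1.2 Fz 5.4 w 40.8
t 41.82 TCP slicer x 16.5 y -3.2 z 97.0 rpy [-1.5696 -0.0041  1.6639] Fx -6.9 Fy 2.0 Fz 5.4 w 41.3
```

```bash
q(){ python3 -c "
from h import *
sl()"; }
python3 -m pendant '[{"xyz":[0,0,-0.1],"roll":0},{"xyz":[0.1,-0.1,0.15],"roll":0}]' >/dev/null;q
python3 -m pendant '[{"xyz":[0.05,0,0.1],"roll":0}]' >/dev/null;q
python3 -m pendant '[{"xyz":[0,0,0.1],"roll":0}]' >/dev/null;q

```

```text
t 41.98 TCP slicer x 15.7 y -2.5 z 97.4 rpy [-1.5682 -0.004   1.6634] Fx 0.6 Fy 0.1 Fz -2.3 w 40.7
t 42.07 TCP slicer x 15.7 y -1.9 z 97.2 rpy [-1.57   -0.0034  1.6635] Fx -0.1 Fy -0.1 Fz -1.8 w 40.7
t 42.15 TCP slicer x 15.6 y -1.9 z 97.0 rpy [-1.5719 -0.0028  1.664 ] Fx -0.6 Fy 0.4 Fz -0.0 w 40.9
```

```bash
python3 - <<'E'
from h import *
im,K,Rc,o=cam('wrist');np.savez('w11.npz',im=im,K=K,Rc=Rc,o=o)
cv2.imwrite('pics/w11.png',cv2.resize(im[60:320,190:450,::-1],None,fx=2.3,fy=2.3,interpolation=cv2.INTER_CUBIC))
im,K,Rc,o=cam('scene');cv2.imwrite('pics/s11.png',cv2.resize(im[110:210,210:340,::-1],None,fx=5,fy=5,interpolation=cv2.INTER_CUBIC))
sl()
E
```

```text
t 42.25 TCP slicer x 15.4 y -1.8 z 97.1 rpy [-1.5716 -0.0031  1.6639] Fx -0.4 Fy 0.8 Fz -1.9 w 40.5
```

View pics/w11.png

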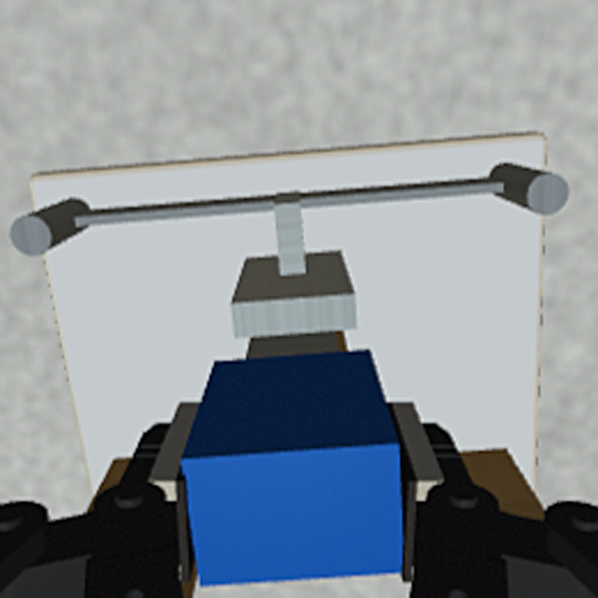

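View pics/s11.png

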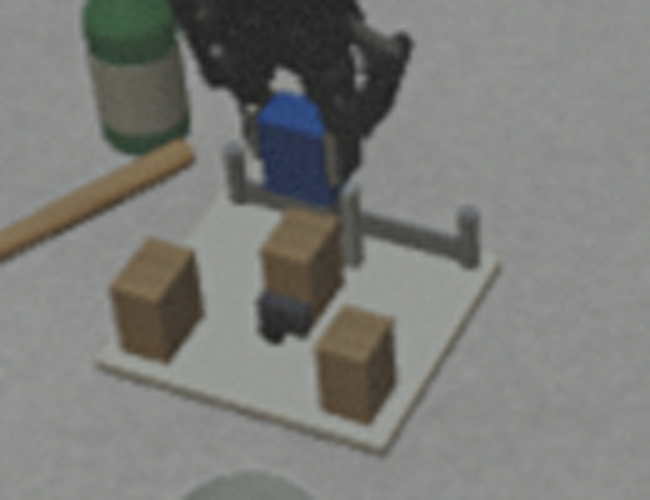

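```bash
python3 - <<'E'
from m9 import *
rep('w11.npz',[('under l',(216,363),83.4),('under r',(369,350),83.4),('top nl',(184,461),133.4),('top nr',(397,443),133.4),('fence fl',(235,337),70),('fence fr',(356,329),70),('fence bl',(232,305),70),('fence br',(354,293),70)],2.3,190,60)
E
```

```text
under l [ 550.1 -213.8   83.4] slicer [  1.4 -21. ]
under r [ 542.9 -175.3   83.4] slicer [ 0.8 18.2]
top nl [ 549.3 -213.9  133.4] slicer [  0.6 -21. ]
top nr [ 542.1 -175.9  133.4] slicer [-0.1 17.7]
fence fl [ 547.4 -210.2   70. ] slicer [ -0.6 -17.1]
fence fr [ 542.  -177.5   70. ] slicer [-0.5 16.1]
fence bl [ 538.4 -211.6   70. ] slicer [ -9.8 -17. ]
fence br [ 532.  -179.2   70. ] slicer [-10.7  16.1]
```

```bash
q(){ python3 -c "
from h import *
sl()"; }
python3 -m pendant '[{"xyz":[0.05,-0.05,0.15],"roll":0}]' >/dev/null;q
python3 -m pendant '[{"xyz":[0,0,0.15],"roll":0}]' >/dev/null;q
python3 -m pendant '[{"xyz":[0,0,0.15],"roll":0}]' >/dev/null;q

```

```text
t 42.33 TCP slicer x 14.4 y -1.1 z 97.3 rpy [-1.5724 -0.0029  1.6643] Fx 0.8 Fy 0.4 Fz -1.7 w 40.8
t 42.42 TCP slicer x 14.2 y -1.0 z 97.5 rpy [-1.5751 -0.0023  1.6646] Fx 3.0 Fy -1.1 Fz -1.9 w 41.4
t 42.5 TCP slicer x 14.0 y -0.9 z 97.6 rpy [-1.5780e+00 -1.6000e-03  1.6651e+00] Fx 2.2 Fy -0.3 Fz -3.2 w 40.4
```

```bash
q(){ python3 -c "
from h import *
sl()"; }
python3 -m pendant '[{"xyz":[0,0.1,0],"roll":0}]' >/dev/null;q
python3 -m pendant '[{"xyz":[0,0.1,0.02],"roll":0}]' >/dev/null;q

```

```text
t 42.58 TCP slicer x 14.4 y -1.0 z 96.9 rpy [-1.5791e+00 -1.4000e-03  1.6653e+00] Fx -1.1 Fy -0.4 Fz 5.3 w 40.8
t 42.67 TCP slicer x 14.4 y -1.0 z 96.9 rpy [-1.5799e+00 -1.4000e-03  1.6655e+00] Fx -0.1 Fy 0.4 Fz 7.3 w 40.5
```

```bash

python3 -m pendant '[{"xyz":[0,0,0],"roll":0},{"xyz":[0,0,0],"roll":0},{"xyz":[0,0,0],"roll":0},{"xyz":[0,0,0],"roll":0}]' 0 >/dev/null
python3 - <<'E'
from h import *
sl()
im,K,Rc,o=cam('wrist');np.savez('w12.npz',im=im,K=K,Rc=Rc,o=o)
cv2.imwrite('pics/w12.png',cv2.resize(im[60:320,190:450,::-1],None,fx=2.3,fy=2.3,interpolation=cv2.INTER_CUBIC))
E
```

```text
t 43.0 TCP slicer x 12.9 y -1.1 z 96.9 rpy [-1.5775 -0.0018  1.6649] Fx 0.8 Fy -0.2 Fz -0.2 w 85.0
```

View pics/w12.png

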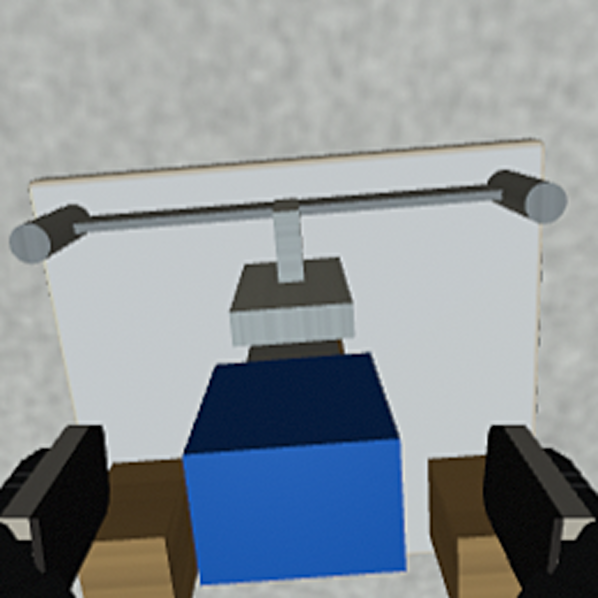

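```bash
python3 - <<'E'
from m9 import *
rep('w12.npz',[('under l',(217,365),84),('under r',(371,353),84),('top nl',(184,455),134),('top nr',(399,438),134),('top fl',(202,584),134),('top fr',(406,569),134),('fence fl',(232,345),70),('fence fr',(354,336),70)],2.3,190,60)
E
```

```text
under l [ 547.7 -213.1   84. ] slicer [ -0.9 -19.9]
under r [ 540.7 -174.5   84. ] slicer [-1.3 19.3]
top nl [ 544.7 -213.6  134. ] slicer [ -3.9 -19.9]
top nr [ 537.7 -175.6  134. ] slicer [-4.4 18.7]
top fl [ 572.4 -208.9  134. ] slicer [ 24.2 -19.9]
top fr [ 565.3 -170.2  134. ] slicer [23.7 19.4]
fence fl [ 547.2 -210.6   70. ] slicer [ -0.9 -17.4]
fence fr [ 541.4 -177.5   70. ] slicer [-1.1 16.2]
```

```bash

python3 -m pendant '[{"xyz":[0,-0.5,-0.05],"roll":0},{"xyz":[0,-1,0],"roll":0},{"xyz":[0,-1,0],"roll":0},{"xyz":[0,-1,0],"roll":0},{"xyz":[0,-1,0],"roll":0}]' >/dev/null
python3 -m pendant '[{"xyz":[0,-1,-1],"roll":0},{"xyz":[0,-1,-2],"roll":0},{"xyz":[0,-0.5,-2],"roll":0},{"xyz":[0,0,-1],"roll":0},{"xyz":[0,0,0],"roll":0}]' >/dev/null
python3 - <<'E'
from h import *
sl()
im,K,Rc,o=cam('wrist');np.savez('w13.npz',im=im,K=K,Rc=Rc,o=o)
cv2.imwrite('pics/w13.png',cv2.resize(im[20:220,190:390,::-1],None,fx=3,fy=3,interpolation=cv2.INTER_CUBIC))
cv2.imwrite('pics/w13f.png',im[:,:,::-1])
E
```

```text
t 43.88 TCP slicer x 75.0 y -7.6 z 180.7 rpy [-1.5839e+00  9.0000e-04  1.6625e+00] Fx -0.4 Fy 0.2 Fz 0.0 w 85.7
```

View pics/w13.png

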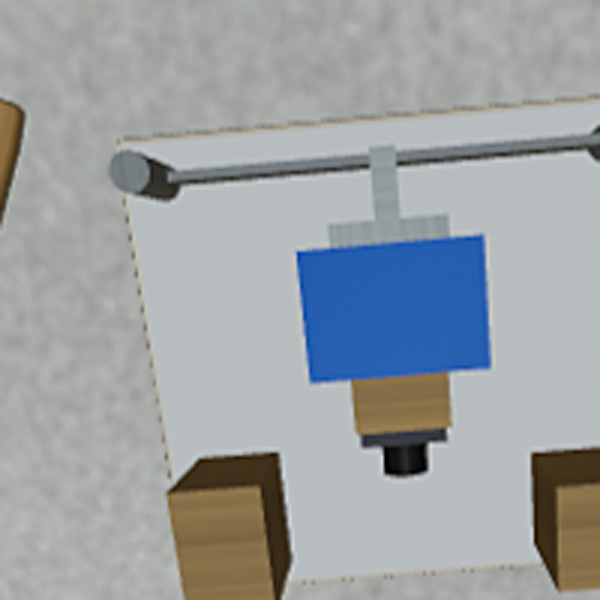

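View pics/w13f.png

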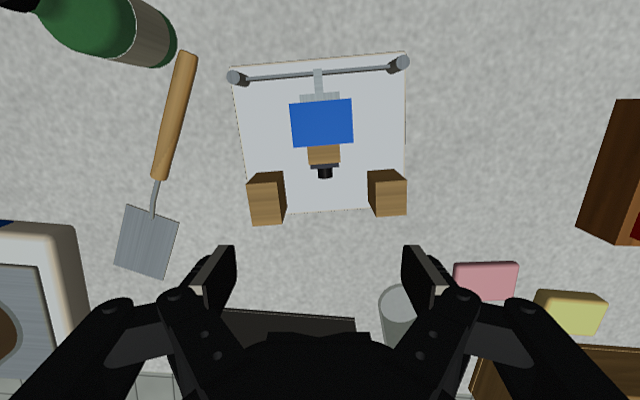

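```bash
python3 - <<'E'
from m9 import *
rep('w13.npz',[('top nl',(297,251),134),('top nr',(485,235),134),('top fl',(310,383),134),('top fr',(490,367),134),('fence bl',(329,226),70),('fence br',(448,214),70),('stop fl',(357,434),62),('stop fr',(451,427),62),('base nl',(119,140),12)],3,190,20)
E
```

```text
top nl [ 545.9 -213.7  134. ] slicer [ -2.7 -20.3]
top nr [ 539.1 -174.8  134. ] slicer [-2.9 19.2]
top fl [ 573.2 -209.2  134. ] slicer [ 25.  -20.4]
top fr [ 566.1 -170.3  134. ] slicer [24.4 19.2]
fence bl [ 538.9 -211.6   70. ] slicer [ -9.3 -17. ]
fence br [ 532.7 -178.9   70. ] slicer [-9.9 16.3]
stop fl [ 598.6 -199.1   62. ] slicer [ 51.7 -14.6]
stop fr [ 593.7 -170.3   62. ] slicer [51.7 14.6]
base nl [ 517.  -287.2   12. ] slicer [-43.5 -87.9]
```

```bash
python3 - <<'E'
from h import *
im,K,Rc,o=cam('scene');cv2.imwrite('pics/s14.png',cv2.resize(im[90:290,160:520,::-1],None,fx=2.2,fy=2.2,interpolation=cv2.INTER_CUBIC))
im,K,Rc,o=cam('top');cv2.imwrite('pics/t14.png',cv2.resize(im[120:260,170:470,::-1],None,fx=2.6,fy=2.6,interpolation=cv2.INTER_CUBIC))
tops(im,K,Rc,o,100,(255,170,290,235))
sl()
E
```

```text
thin px [270.1 202.9] centre [586.6 161.6] size [26.1 34.7] ang 1.2
thick px [269.1 186.9] centre [633.1 165.5] size [26.2 34.8] ang 1.2
t 44.03 TCP slicer x 71.8 y -8.0 z 179.7 rpy [-1.5802e+00  1.0000e-04  1.6603e+00] Fx -0.9 Fy -1.1 Fz -0.6 w 85.1
```

View pics/s14.png

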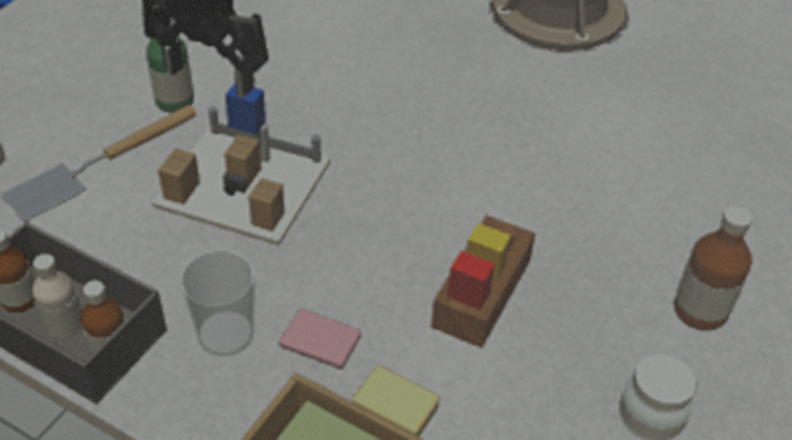

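View pics/t14.png

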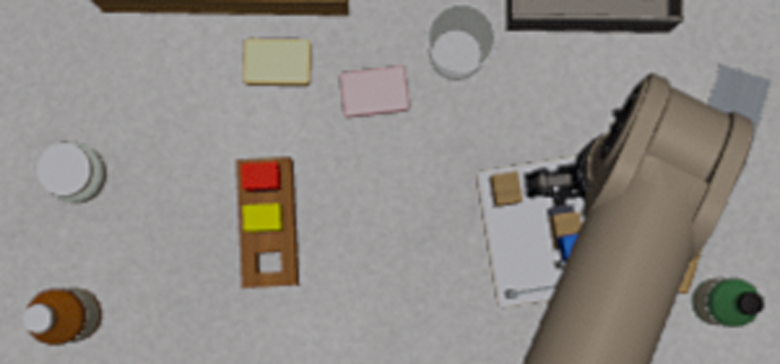

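The pictures show the blue leaf standing in the gap at about (245,105) in the scene view. Yellow and red hang in the rack, the bystanders have not moved, and the gripper is clear of everything. I'm handing the job in.

```bash
python3 -c "
from plant import bot
print(bot.sign_off())"
```

```text
the job is handed in; nothing more can be done
None
```

The gap is 12 mm: the mid (blue) leaf was the first to bind, and I left it standing on its step in the gap. The job was handed in at about 44 s.

- **Thin leaf:** I slid it down against the fence and it sank all the way to its grip block with no resistance at the step. The block touched down with about 12 N. It now hangs in its rack slot again.
- **Mid leaf:** It bound at step depth, within about 1 mm of the height I expected, and the highest reading was about 11 N. The camera also put the gap at about 11.5 mm. I did not need the thick leaf, so it never left the rack.

**Last checks:**
- The mid leaf is centred on the fence to within 1 mm and touches it at the fence's top.
- The mid leaf leans about 2.5–3° towards the fence. The lean appeared when the gripper let go, and it uses up the tip's play. I left it rather than risk disturbing it.
- The thin and thick leaves hang in the rack, the bystanders look unmoved, and the gripper is clear of everything.

**What went wrong:** While I was carrying the thin leaf back, its tip bumped the mid leaf hanging in the rack with about 7 N. That turned the mid leaf about 8° in its slot, but it stayed upright there. The tool also tilted during fast moves. Near the rack I straightened it by pushing the thin leaf's blade against the slot wall with up to about 9 N.

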